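# Lock the bush plate on the twin shoulder bolts of a drilling jig

### The arm

A 7-joint arm with a two-finger parallel gripper is mounted at the origin on a cart in front of the work surface, level with it; the furniture and walls round the work are solid. World frame = base frame: x ahead of the robot, y to its left, z up, the work surface at z = 0. Lengths are in m, angles in rad, forces in N, time in s.
With the tool pointing down it reaches from about 0.425 to 0.925 m from the base axis. Payload 6.8 kg.
Tool frame: the origin (TCP) lies on the centre line of the jaws, within the pads' length; the fingertips stand 17 mm ahead of it and the grasp point (between the pads) lies 2 mm behind it (nose_length is the distance from the TCP to the fingertips, in m); z points along the fingers, x is the direction in which the jaws open and shut, and the axes are right-handed (so a half turn about z gives the same grasp; the last joint's range is limited). The gripper opens to 85 mm and grips with 20 to 120 N. Pads are 22 mm wide; open, the fingers measure 114 mm over their backs; the gripper's body (76 mm by 85 mm) begins 54 mm behind the grasp point. The pads swing forward as they close: fully open they stand 13 mm farther back than shut.
Start: joints at [1.05, 0.477, 0.022, 1.555, -0.011, 1.109, -0.083], TCP at [0.271, -0.618, 0.248] pointing down, gripper open.
Joint ranges: [-2.96, 2.96], [-0.34, 2.1], [-1.41, 1.46], [0.24, 2.44], [-1.37, 4.51], [0.17, 1.92], [-2.96, 2.96]. Speed limits (rad/s): [2.39, 2.39, 3.14, 3.14, 3.14, 3.14, 3.14].

### API

Orientations are given as a unit quaternion [w, x, y, z].
In Python, from station import * gives the robot as it stands.
- The arm moves only by the tool send_rows, never from a script. Its argument "commands" is a list of rows, each an object with "translation": the shift along the tool's x, y, z in m, a list of three; "rot": the turn, a rotation vector about the tool's x, y, z in degrees, a list of three; "grip": the finger opening in m, from 0 to 0.0854. In form: [{"translation": [tx, ty, tz], "rot": [rx, ry, rz], "grip": grip}, ...]. A call has exactly 5 rows; each row shifts and turns the commanded pose from where the row before left it, along the tool's axes as they then stand; what a row does not reach is not made up. A row lasts 1/12 s, in which the tool goes at most 41.7 mm and 7.16 degrees, less where a joint would pass 70% of its speed; a pose out of reach is approached as far as the arm can. A call with a gripper value outside its range is refused whole. The fingers move at their own pace and stop on an object; "force" is the grip in N (left out, the last holds). Time passes only in rows, so rows that do not move let the fingers close, or fill a call up. It gives the time, the measured TCP pose, the force and the opening at its end, in the units of the state.
- get_obs(): the state, without advancing time (a new reading comes with each control period).
- read_camera(name): name is "scene" or "top" or "wrist"; returns a dict with "pixels" (384x512x3 uint8, red, green, blue), "depth" (384x512 float32, m along the optical axis (not along the pixel's ray), 0 where there is no reading), "mtx" (3x3 intrinsics, pixels), "dist" ([k1, k2, p1, p2, k3] as OpenCV has them; the pictures are not rectified), "extrinsics" (4x4, takes a point from camera to world coordinates). Camera axes: x right, y up, looking along -z (the intrinsics and any distortion apply to the point x, -y, -z); pixel columns grow to the right and rows downward; lengths in m; the calibration is good to about 2 mm. A picture is of the moment at which its call begins.
- hand_in(): hands the job in, once; it reports no verdict.
The state is a dict: "t": time; "q": joint angles; "joint_vel": joint speeds; "joint_torque": joint torques, N m; "eef_pos": TCP position; "tool_rot": TCP orientation; "contact_force": force on the tool from outside, world axes, zero at the start; "torque": the same for the moment, N m; "gripper_width": opening from 0.0 (shut) to 1.0 (fully open).
Only numpy, scipy, OpenCV 4.12 (cv2) and the standard library are available. Lean on these libraries where they do the work, as an engineer would, in place of code of your own. Each camera call takes 0.05 s, during which the arm holds its last target.

### The job

Lift the aluminium drilling template by its black handle, hang it level over both shoulder-bolt heads of the drilling jig so that it lies on the plywood block, press it down against the springs and slide it along its keyhole slots until it stops, then let it come up so that both heads sit locked in their recesses, and let go. Feel your way and work gently: the template should never bear on the jig with more than about 35 N. Do not knock the elbow, the tape measure, the marker or the pliers about.

Things in the scene. Friction and masses are not known exactly. Their poses are not given: they have to be found in the camera images.
- template: Drilling template (loose, about 0.45 kg): aluminium plate 190 mm long (y) x 90 mm wide (x) x 8 mm thick, lying flat on the worktop, black bow handle on top. Origin: middle of its underside; z up, x along its keyhole slots. Two identical keyholes, at y = +75 and -75 mm. Two steel drill bushes stand 5 mm proud at x = +12, y = +40 and -40 mm. Pressed down, it drags about 4 N.
- template_grip (a point): Centre of the handle bar, 35 mm straight above the template's origin, axes as the template. The bar is 14 mm thick (x), 66 mm long (y) and 18 mm high, its top 44 mm above the underside; under it is 18 mm of air between two legs (26 mm either side of the middle). Pinch it across x, in the middle of its length, from above.
- template_entry (a point): Midway between the keyholes' round entry holes (19 mm across), on the underside (template x = -12, y = 0 mm), axes as the template. From each hole a slot 10 mm wide runs in +x and ends at template x = +16 mm. Lying on the unpressed plywood with the heads in these holes, the plate must go 6 mm further down before its upper face clears the heads' undersides.
- template_home (a point): Midway between the keyholes' far ends, on the plate's underside (template x = +12, y = 0 mm), axes as the template. Here the upper face has round recesses 19 mm across and 3 mm deep round the slots (floor 5 mm thick), in which the bolt heads lock; the necks stop against the slot ends when this point is over the bolts' middle. The 5 mm between entry hole and recess is full thickness.
- jig: Drilling jig, screwed down: grey foot 104 (x) x 226 (y) x 10 mm; grey table 96 x 216 mm above it, with two shoulder bolts; in the middle a plywood block 72 x 104 x 18 mm (the work) fixed on a sprung platen: 7 N to start it sinking, 1 N more per mm, hard stop after 8.5 mm (15.5 N). The template's weight alone does not sink it. Origin: its middle at worktop level; z up.
- jig_bolts (a point): Midway between the bolts in plan, at worktop level, axes as the jig; bolts at y = +75 and -75 mm. Neck 8 mm; head 16 mm across, 5 mm thick, top bevelled 2 mm. The table sits where the last user clamped it, so its height is not measured: unpressed plywood top 72 to 80 mm up, heads' undersides 2 mm above it, tops 7 mm above it. Template y goes along this y; end for end is as good.
- elbow_galv: Bystander: galvanised pipe elbow, 64 x 64 x 40 mm, loose, behind the work.
- tape_measure: Bystander: yellow and black pocket tape measure, 34 x 85 x 66 mm, loose, far left behind the work.
- marker: Bystander: green felt marker, 131 mm long, 14 mm thick, loose, just behind the work.
- pliers: Bystander: red-handled pliers, 196 mm long, 13 mm high, loose, right of the work.

How it is judged:
By the outcome, as a careful person would: the job done as asked, in the order asked, and still so for the second after the job is handed in, with the robot touching nothing.
It also fails if it takes over 64 s, if anything falls off the work surface, if the arm or the gripper's body presses on something with over 40 N, if the wrist force passes 120 N, or if a joint passes its speed limit or range.

## Working session

There is one attempt and no reset: what is moved stays moved. The work goes in short steps, Python scripts to look and compute and a tool call to move; the robot and the scene stay as the last step left them, time stands still between calls to the robot, and variables do not carry over. Pictures are saved under pics/ and viewed, and the job is handed in when it is done.

Besides the shell and the picture viewer there is one more tool, called after "Call:" as name([rows], argument=value, ...), one row to a line, values as JSON. send_rows: Moves the arm, as the interface text tells. Its arguments: {"type":"object","properties":{"commands":{"type":"array","items":{"type":"object","properties":{"translation":{"type":"array","items":{"type":"number"}},"rot":{"type":"array","items":{"type":"number"}},"grip":{"type":"number"}}}},"force":{"type":"number"}},"required":["commands"]}

```bash
ls; mkdir -p pics; python3 - <<'E'
from station import *
import cv2,numpy as np
o=get_obs()
print({k:np.round(v,3).tolist() for k,v in o.items()})
for n in ["scene","top","wrist"]:
    c=read_camera(n); cv2.imwrite(f"pics/{n}0.png",c["pixels"][:,:,::-1]); np.savez(f"{n}0.npz",**c)
    print(n,c["mtx"].round(1).tolist(),np.round(c["dist"],3),c["extrinsics"].round(3).tolist())
E
```

```text
pics
{'t': 0.0, 'q': [1.05, 0.478, 0.022, 1.556, -0.012, 1.109, -0.083], 'joint_vel': [-0.0, 0.0, 0.003, -0.002, -0.001, 0.002, -0.001], 'joint_torque': [-0.001, -59.646, 1.608, -28.12, 0.012, 0.009, -0.0], 'eef_pos': [0.271, -0.618, 0.247], 'tool_rot': [-0.0, 0.837, -0.547, -0.001], 'contact_force': [-0.399, 0.537, -0.707], 'torque': [-0.015, 0.01, -0.042], 'gripper_width': 1.002}
scene [[496.9, 0.0, 254.4], [0.0, 496.9, 199.4], [0.0, 0.0, 1.0]] [-0.211  0.     0.     0.     0.   ] [[-0.468, 0.51, -0.722, -0.61], [-0.884, -0.253, 0.394, 0.654], [0.018, 0.822, 0.569, 0.972], [0.0, 0.0, 0.0, 1.0]]
top [[475.1, 0.0, 251.5], [0.0, 475.1, 193.2], [0.0, 0.0, 1.0]] [-0.129  0.     0.     0.     0.   ] [[0.014, 0.997, -0.071, 0.455], [-1.0, 0.014, 0.003, -0.011], [0.004, 0.071, 0.997, 1.279], [0.0, 0.0, 0.0, 1.0]]
wrist [[315.9, 0.0, 254.4], [0.0, 315.9, 197.1], [0.0, 0.0, 1.0]] [0.024 0.    0.    0.    0.   ] [[0.401, 0.878, 0.262, 0.338], [-0.916, 0.384, 0.113, -0.589], [-0.001, -0.286, 0.958, 0.374], [0.0, 0.0, 0.0, 1.0]]
```

View pics/top0.png

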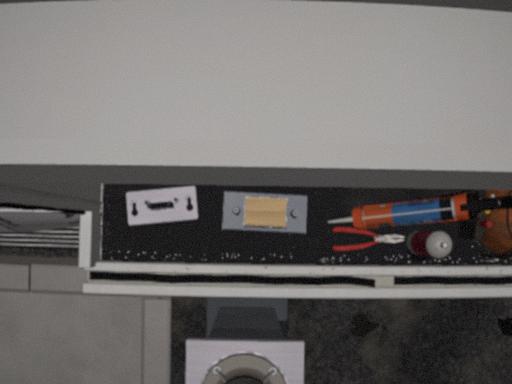

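View pics/scene0.png

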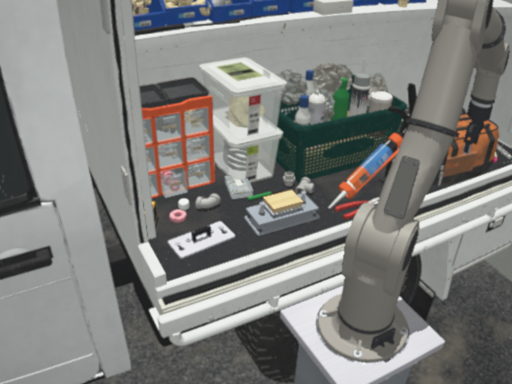

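```bash
cat > h.py <<'E'
import numpy as np,cv2
def load(n): return dict(np.load(n))
def px2w(c,uv,z=None,depth=None):
    uv=np.atleast_2d(np.float64(uv)); n=cv2.undistortPoints(uv[:,None],c["mtx"],c["dist"])[:,0]
    r=np.c_[n[:,0],-n[:,1],-np.ones(len(n))]
    R=c["extrinsics"][:3,:3];t=c["extrinsics"][:3,3]
    if depth is not None: return (r*np.reshape(depth,(-1,1)))@R.T+t
    d=r@R.T; s=(z-t[2])/d[:,2]; return t+d*s[:,None]
def w2px(c,P):
    P=np.atleast_2d(P);E=c["extrinsics"];p=(P-E[:3,3])@E[:3,:3]
    p=p*[1,-1,-1]; return cv2.projectPoints(p,np.zeros(3),np.zeros(3),c["mtx"],c["dist"])[0][:,0]
def cloud(c):
    v,u=np.nonzero(c["depth"]>0); return px2w(c,np.c_[u,v],depth=c["depth"][v,u]),u,v
E
python3 - <<'E'
from h import *
c=load("top0.npz")
im=c["pixels"][:,:,::-1]
cv2.imwrite("pics/t1.png",cv2.resize(im[175:275,100:240],None,fx=5.5,fy=5.5,interpolation=cv2.INTER_CUBIC))
cv2.imwrite("pics/t2.png",cv2.resize(im[175:275,200:340],None,fx=5.5,fy=5.5,interpolation=cv2.INTER_CUBIC))
c=load("scene0.npz");im=c["pixels"][:,:,::-1]
cv2.imwrite("pics/s1.png",cv2.resize(im[130:270,140:360],None,fx=3.6,fy=3.6,interpolation=cv2.INTER_CUBIC))
c=load("top0.npz")
P,u,v=cloud(c)
W=np.zeros((384,512,3));W[v,u]=P
for p in [(265,212),(160,215),(230,225),(300,220),(250,120),(250,165),(250,268),(250,288),(95,240)]: print(p,W[p[1],p[0]].round(3))
c=load("scene0.npz")
P,u,v=cloud(c)
W=np.zeros((384,512,3));W[v,u]=P
for p in [(238,185),(307,186),(208,200),(178,215),(260,195),(380,160),(240,90),(290,20),(150,250)]: print(p,W[p[1],p[0]].round(3))
E
```

```text
(265, 212) [ 0.493 -0.05   0.077]
(160, 215) [0.483 0.23  0.008]
(230, 225) [0.459 0.04  0.042]
(300, 220) [ 0.475 -0.142  0.048]
(250, 120) [ 0.47  -0.011  1.213]
(250, 165) [0. 0. 0.]
(250, 268) [ 0.348 -0.014  0.031]
(250, 288) [ 0.289 -0.015 -0.019]
(95, 240) [0.413 0.398 0.032]
(238, 185) [0.697 0.009 0.025]
(307, 186) [ 0.585 -0.206  0.024]
(208, 200) [0.652 0.142 0.03 ]
(178, 215) [0.655 0.25  0.002]
(260, 195) [ 0.632 -0.045  0.006]
(380, 160) [ 0.469 -0.421  0.137]
(240, 90) [ 0.719 -0.009  0.368]
(290, 20) [ 0.605 -0.111  0.611]
(150, 250) [0.449 0.407 0.067]
```

View pics/wrist0.png

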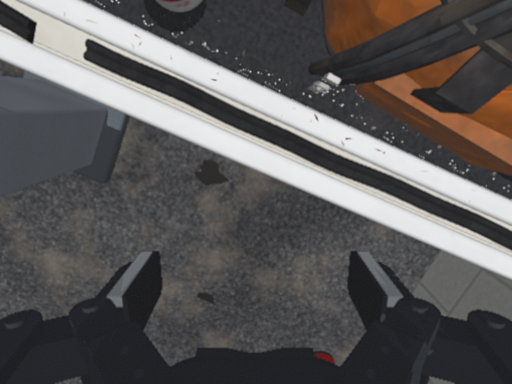

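View pics/t1.png

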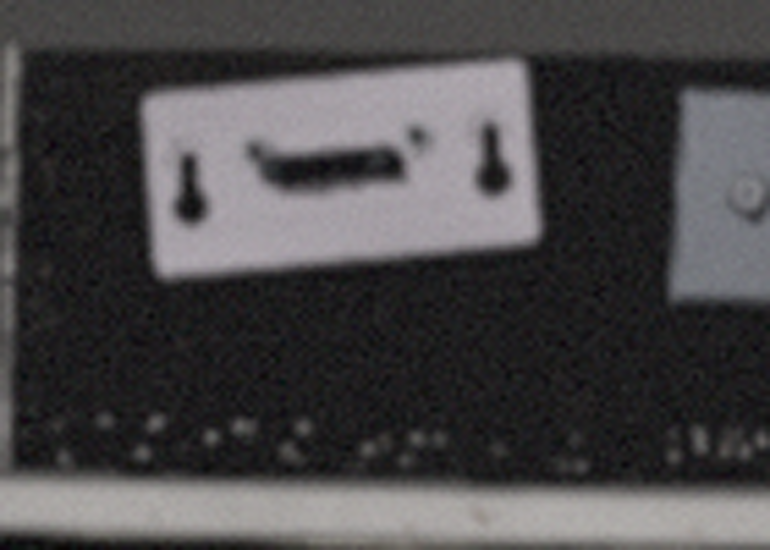

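View pics/t2.png

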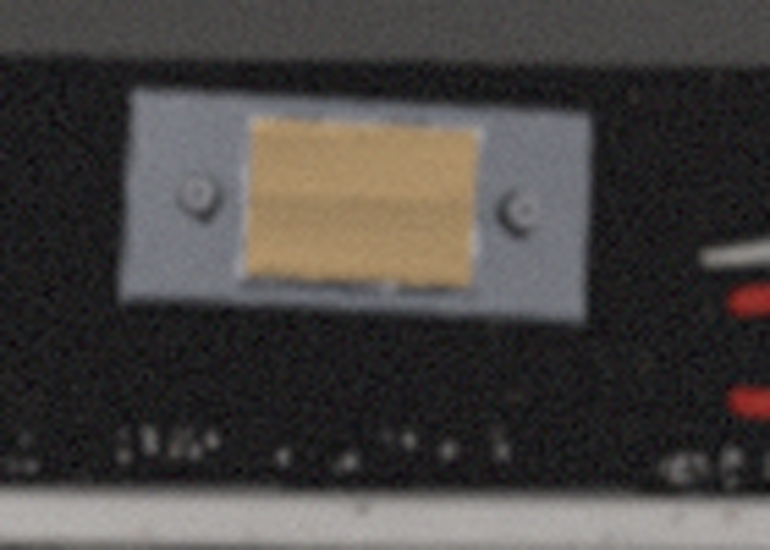

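View pics/s1.png

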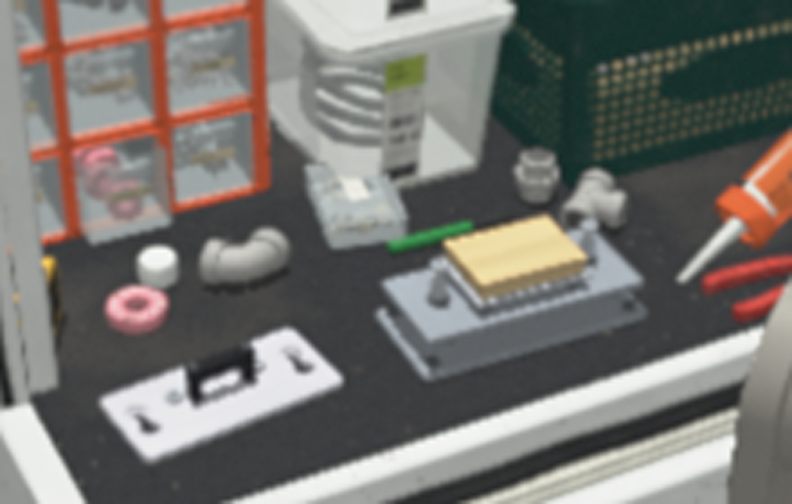

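```bash
python3 - <<'E'
from h import *
for n in ["top0.npz","scene0.npz"]:
    P,u,v=cloud(load(n))
    for y0 in np.arange(-0.75,0.45,0.1):
        print(n,round(y0,2),[ (lambda s: round(s.max(),2) if len(s) else None)(P[(P[:,1]>y0)&(P[:,1]<y0+.1)&(P[:,0]>x0)&(P[:,0]<x0+.1)&(P[:,2]<1.1),2]) for x0 in np.arange(0.2,0.8,0.1)])
c=load("top0.npz")
off=lambda o,p:(np.array(p)+.5)/5.5-.5+o
B=px2w(c,off([200,175],[(202,193),(522,210)]),z=0.082); print("bolts",B.round(4))
K=px2w(c,off([100,175],[(191,207),(492,180)]),z=0.008); print("entry",K.round(4))
for A in (B,K):
    d=A[0]-A[1]; print(np.linalg.norm(d),A.mean(0).round(4),np.degrees(np.arctan2(-d[0],d[1])))
C=px2w(c,off([100,175],[(143,92),(525,60),(541,243),(157,278)]),z=0.008); print(C.round(4),C.mean(0))
C=px2w(c,off([200,175],[(247,119),(476,131),(472,285),(245,275)]),z=0.076); print(C.round(4),C.mean(0))
P,u,v=cloud(c);m=(u>248)&(u<285)&(v>200)&(v<223);print(np.median(P[m],0))
E
```

```text
top0.npz -0.75 [np.float64(-0.0), np.float64(0.16), np.float64(0.17), None, None, None, None]
top0.npz -0.65 [np.float64(0.34), np.float64(0.17), np.float64(0.22), np.float64(0.34), None, None, None]
top0.npz -0.55 [np.float64(0.31), np.float64(0.17), np.float64(0.32), np.float64(0.35), None, None, None]
top0.npz -0.45 [np.float64(-0.0), np.float64(0.16), np.float64(0.17), np.float64(0.32), None, None, None]
top0.npz -0.35 [np.float64(0.0), np.float64(0.04), np.float64(0.12), np.float64(0.11), None, None, None]
top0.npz -0.25 [np.float64(-0.0), np.float64(0.04), np.float64(0.05), np.float64(0.05), None, None, None]
top0.npz -0.15 [np.float64(-0.01), np.float64(0.04), np.float64(0.09), np.float64(0.08), None, None, None]
top0.npz -0.05 [np.float64(-0.0), np.float64(0.04), np.float64(0.09), np.float64(0.09), None, None, None]
top0.npz 0.05 [np.float64(-0.0), np.float64(0.04), np.float64(0.05), np.float64(0.05), None, None, None]
top0.npz 0.15 [np.float64(-0.0), np.float64(0.04), np.float64(0.01), np.float64(0.05), None, None, None]
top0.npz 0.25 [np.float64(-0.0), np.float64(0.04), np.
[... 1699 characters left out ...]
cene0.npz 0.35 [np.float64(0.01), np.float64(0.08), np.float64(0.75), np.float64(0.74), np.float64(0.72), np.float64(0.71), np.float64(0.69)]
bolts [[ 0.4979  0.023   0.082 ]
 [ 0.4921 -0.1239  0.082 ]]
entry [[0.4894 0.3001 0.008 ]
 [0.505  0.152  0.008 ]]
0.14700776390363507 [ 0.495  -0.0505  0.082 ] -2.245491030470834
0.14886491037491656 [0.4972 0.226  0.008 ] 5.999971579741619
[[0.5456 0.3258 0.008 ]
 [0.5639 0.1372 0.008 ]
 [0.4747 0.1274 0.008 ]
 [0.4544 0.316  0.008 ]] [0.50963549 0.22657861 0.008     ]
[[ 0.5325  0.0029  0.076 ]
 [ 0.5285 -0.1029  0.076 ]
 [ 0.4575 -0.1018  0.076 ]
 [ 0.4606  0.0028  0.076 ]] [ 0.49478575 -0.0497544   0.076     ]
[ 0.49450047 -0.05331345  0.07751586]
```

Call:
send_rows([
  {"translation":[0,0,-0.015],"rot":[0,0,-7],"grip":0.085},
  {"translation":[0,0,-0.015],"rot":[0,0,-7],"grip":0.085},
  {"translation":[0,0,-0.015],"rot":[0,0,-7],"grip":0.085},
  {"translation":[0,0,-0.015],"rot":[0,0,-7],"grip":0.085},
  {"translation":[0,0,-0.015],"rot":[0,0,-7],"grip":0.085},
])

```text
t: 0.57
eef_pos: [0.2706, -0.6181, 0.3236]
tool_rot: [-0.0, 0.964, -0.267, -0.0]
contact_force: [0.5, 0.2, -0.4]
gripper_width: 0.996
```

```bash
cat >> h.py <<'E'
from scipy.spatial.transform import Rotation as Ro
def cur():
    from station import get_obs
    o=get_obs(); q=o["tool_rot"]; R=Ro.from_quat([q[1],q[2],q[3],q[0]]).as_matrix()
    return o,np.array(o["eef_pos"]),R
def plan(p1,yaw1,n):
    o,p,R=cur(); yaw=np.degrees(np.arctan2(R[1,0],R[0,0])); d=yaw1-yaw
    print("at",p.round(4),"yaw",round(yaw,2),"F",np.round(o["contact_force"],1),"t",round(o["t"],2),"tilt",np.degrees([R[0,2],R[1,2]]).round(2))
    for i in range(n):
        a=np.radians(yaw+d*i/n); A=np.array([[np.cos(a),np.sin(a),0],[np.sin(a),-np.cos(a),0],[0,0,-1]])
        print((A.T@((np.array(p1)-p)/n)).round(4).tolist(),[0,0,round(-d/n,2)])
E
python3 - <<'E'
from h import *
plan([0.40,-0.2,.33],-31.4+25,11)
plan([0.509,0.22,.25],6,15)
E
```

```text
at [ 0.2706 -0.6181  0.3236] yaw -31.0 F [ 0.5  0.2 -0.4] t 0.57 tilt [-0.03  0.04]
[-0.0095, -0.0386, -0.0006] [0, 0, np.float64(-2.24)]
[-0.008, -0.039, -0.0006] [0, 0, np.float64(-2.24)]
[-0.0065, -0.0393, -0.0006] [0, 0, np.float64(-2.24)]
[-0.0049, -0.0395, -0.0006] [0, 0, np.float64(-2.24)]
[-0.0034, -0.0396, -0.0006] [0, 0, np.float64(-2.24)]
[-0.0018, -0.0397, -0.0006] [0, 0, np.float64(-2.24)]
[-0.0003, -0.0398, -0.0006] [0, 0, np.float64(-2.24)]
[0.0013, -0.0398, -0.0006] [0, 0, np.float64(-2.24)]
[0.0028, -0.0397, -0.0006] [0, 0, np.float64(-2.24)]
[0.0044, -0.0395, -0.0006] [0, 0, np.float64(-2.24)]
[0.0059, -0.0393, -0.0006] [0, 0, np.float64(-2.24)]
at [ 0.2706 -0.6181  0.3236] yaw -31.0 F [ 0.5  0.2 -0.4] t 0.57 tilt [-0.03  0.04]
[-0.0152, -0.0561, 0.0049] [0, 0, np.float64(-2.47)]
[-0.0127, -0.0567, 0.0049] [0, 0, np.float64(-2.47)]
[-0.0103, -0.0572, 0.0049] [0, 0, np.float64(-2.47)]
[-0.0078, -0.0576, 0.0049] [0, 0, np.float64(-2.47)]
[-0.0053, -0.0578, 0.0049] [0, 0, np.float64(-2.47)]
[-0.0028, -0.058, 0.0049] [0, 0, np.float64(-2.47)]
[-0.0003, -0.0581, 0.0049] [0, 0, np.float64(-2.47)]
[0.0022, -0.058, 0.0049] [0, 0, np.float64(-2.47)]
[0.0047, -0.0579, 0.0049] [0, 0, np.float64(-2.47)]
[0.0072, -0.0576, 0.0049] [0, 0, np.float64(-2.47)]
[0.0096, -0.0573, 0.0049] [0, 0, np.float64(-2.47)]
[0.0121, -0.0568, 0.0049] [0, 0, np.float64(-2.47)]
[0.0145, -0.0562, 0.0049] [0, 0, np.float64(-2.47)]
[0.0169, -0.0556, 0.0049] [0, 0, np.float64(-2.47)]
[0.0193, -0.0548, 0.0049] [0, 0, np.float64(-2.47)]
```

Call:
send_rows([
  {"translation":[-0.0095,-0.0386,0],"rot":[0,0,-2.4],"grip":0.085},
  {"translation":[-0.008,-0.039,0],"rot":[0,0,-2.4],"grip":0.085},
  {"translation":[-0.006,-0.039,0],"rot":[0,0,-2.4],"grip":0.085},
  {"translation":[-0.005,-0.039,0],"rot":[0,0,-2.4],"grip":0.085},
  {"translation":[-0.003,-0.039,0],"rot":[0,0,-2.4],"grip":0.085},
])

```text
t: 0.98
eef_pos: [0.3298, -0.4279, 0.3231]
tool_rot: [-0.0, 0.986, -0.167, -0.0]
contact_force: [1.1, 0.2, 0.8]
gripper_width: 0.997
```

Call:
send_rows([
  {"translation":[-0.002,-0.039,0],"rot":[0,0,-2.4],"grip":0.085},
  {"translation":[0,-0.039,0],"rot":[0,0,-2.4],"grip":0.085},
  {"translation":[0.002,-0.039,0],"rot":[0,0,-2.4],"grip":0.085},
  {"translation":[0.004,-0.039,0],"rot":[0,0,-2.4],"grip":0.085},
  {"translation":[0.006,-0.039,0],"rot":[0,0,-2.4],"grip":0.085},
])

```text
t: 1.4
eef_pos: [0.3884, -0.2413, 0.3233]
tool_rot: [0.0, 0.998, -0.063, -0.0]
contact_force: [1.2, -0.6, 1.0]
gripper_width: 0.996
```

```bash
python3 - <<'E'
from h import *
plan([0.509,0.215,.26],6,12)
E
```

```text
at [ 0.3884 -0.2413  0.3233] yaw -7.25 F [ 1.2 -0.6  1. ] t 1.4 tilt [-0.01 -0.02]
[0.0052, -0.039, 0.0053] [0, 0, np.float64(-1.1)]
[0.0059, -0.0389, 0.0053] [0, 0, np.float64(-1.1)]
[0.0067, -0.0388, 0.0053] [0, 0, np.float64(-1.1)]
[0.0074, -0.0386, 0.0053] [0, 0, np.float64(-1.1)]
[0.0082, -0.0385, 0.0053] [0, 0, np.float64(-1.1)]
[0.0089, -0.0383, 0.0053] [0, 0, np.float64(-1.1)]
[0.0096, -0.0381, 0.0053] [0, 0, np.float64(-1.1)]
[0.0104, -0.0379, 0.0053] [0, 0, np.float64(-1.1)]
[0.0111, -0.0377, 0.0053] [0, 0, np.float64(-1.1)]
[0.0118, -0.0375, 0.0053] [0, 0, np.float64(-1.1)]
[0.0125, -0.0373, 0.0053] [0, 0, np.float64(-1.1)]
[0.0133, -0.037, 0.0053] [0, 0, np.float64(-1.1)]
```

Call:
send_rows([
  {"translation":[0.012,-0.038,0],"rot":[0,0,-1],"grip":0.085},
  {"translation":[0.013,-0.038,0],"rot":[0,0,-1],"grip":0.085},
  {"translation":[0.015,-0.038,0],"rot":[0,0,-1],"grip":0.085},
  {"translation":[0.015,-0.036,0],"rot":[0,0,-1],"grip":0.085},
  {"translation":[0.02,-0.03,0],"rot":[0,0,-1],"grip":0.085},
])

```text
t: 1.82
eef_pos: [0.4802, -0.0679, 0.3235]
tool_rot: [0.0, 1.0, -0.019, 0.0]
contact_force: [1.1, -0.0, 0.3]
gripper_width: 0.994
```

```bash
python3 - <<'E'
from h import *
from station import *
plan([0.509,0.215,.31],6,7)
c=read_camera("wrist"); np.savez("w1.npz",**c); cv2.imwrite("pics/w1.png",c["pixels"][:,:,::-1])
E
```

```text
at [ 0.4802 -0.0679  0.3235] yaw -2.22 F [ 1.1 -0.   0.3] t 1.82 tilt [ 0.   -0.02]
[0.0025, -0.0405, 0.0019] [0, 0, np.float64(-1.17)]
[0.0034, -0.0405, 0.0019] [0, 0, np.float64(-1.17)]
[0.0042, -0.0404, 0.0019] [0, 0, np.float64(-1.17)]
[0.005, -0.0403, 0.0019] [0, 0, np.float64(-1.17)]
[0.0059, -0.0402, 0.0019] [0, 0, np.float64(-1.17)]
[0.0067, -0.0401, 0.0019] [0, 0, np.float64(-1.17)]
[0.0075, -0.0399, 0.0019] [0, 0, np.float64(-1.17)]
```

View pics/w1.png

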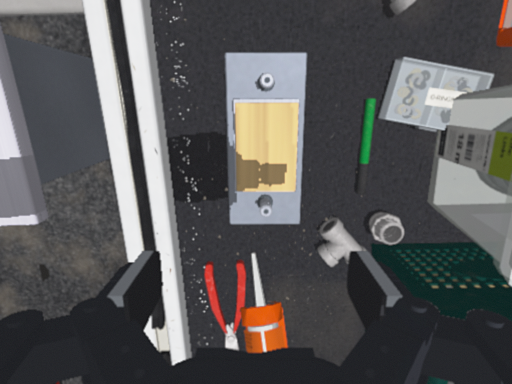

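```bash
python3 - <<'E'
from h import *
from station import *
plan([0.486,0.208,.25],6,10)
c=read_camera("wrist"); np.savez("w2.npz",**c)
im=c["pixels"][40:240,190:340,::-1]
cv2.imwrite("pics/w2.png",cv2.resize(im,None,fx=3,fy=3,interpolation=cv2.INTER_CUBIC))
z=[cv2.resize(c["pixels"][v-16:v+16,u-20:u+20,::-1],None,fx=14,fy=14,interpolation=cv2.INTER_CUBIC) for u,v in [(266,81),(265,203)]]
cv2.imwrite("pics/w2z.png",np.hstack(z)[:, :].astype(np.uint8)[:, :1120] if 0 else cv2.resize(np.hstack(z),(800,320)))
E
```

```text
at [ 0.4842 -0.0615  0.324 ] yaw -1.73 F [3.7 4.7 1.7] t 1.87 tilt [0.22 0.22]
[-0.0006, -0.0269, 0.0074] [0, 0, np.float64(-0.77)]
[-0.0003, -0.027, 0.0074] [0, 0, np.float64(-0.77)]
[0.0001, -0.027, 0.0074] [0, 0, np.float64(-0.77)]
[0.0005, -0.0269, 0.0074] [0, 0, np.float64(-0.77)]
[0.0008, -0.0269, 0.0074] [0, 0, np.float64(-0.77)]
[0.0012, -0.0269, 0.0074] [0, 0, np.float64(-0.77)]
[0.0015, -0.0269, 0.0074] [0, 0, np.float64(-0.77)]
[0.0019, -0.0269, 0.0074] [0, 0, np.float64(-0.77)]
[0.0023, -0.0269, 0.0074] [0, 0, np.float64(-0.77)]
[0.0026, -0.0268, 0.0074] [0, 0, np.float64(-0.77)]
```

View pics/w2z.png

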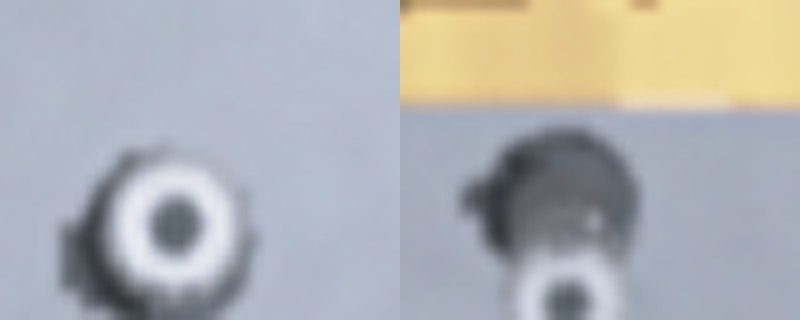

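```bash
python3 - <<'E'
from h import *
from station import *
for i in range(3):
    c=read_camera("wrist"); o,p,R=cur(); print(p.round(4),np.abs(o["joint_vel"]).max().round(4))
c=read_camera("wrist"); np.savez("w2.npz",**c)
B=np.array([[.4979,.023,.084],[.4921,-.1239,.084]]); uv=w2px(c,B); print(uv)
z=[]
for u,v in uv.round().astype(int):
    print(u,v); z.append(cv2.resize(c["pixels"][v-16:v+16,u-20:u+20,::-1],None,fx=10,fy=10,interpolation=cv2.INTER_CUBIC))
cv2.imwrite("pics/w2zb.png",np.hstack(z))
plan([0.486,0.208,.25],6,10)
E
```

```text
[ 0.4812 -0.0678  0.3232] 0.0651
[ 0.4803 -0.07    0.323 ] 0.0375
[ 0.4798 -0.0713  0.3229] 0.0216
[[266.80563034  80.44818073]
 [265.70507648 209.07359416]]
267 80
266 209
at [ 0.4796 -0.072   0.3229] yaw -2.46 F [-1.  -0.1 -1. ] t 2.12 tilt [-0.06 -0.03]
[-0.0006, -0.028, 0.0073] [0, 0, np.float64(-0.85)]
[-0.0002, -0.028, 0.0073] [0, 0, np.float64(-0.85)]
[0.0003, -0.028, 0.0073] [0, 0, np.float64(-0.85)]
[0.0007, -0.028, 0.0073] [0, 0, np.float64(-0.85)]
[0.0011, -0.028, 0.0073] [0, 0, np.float64(-0.85)]
[0.0015, -0.028, 0.0073] [0, 0, np.float64(-0.85)]
[0.0019, -0.0279, 0.0073] [0, 0, np.float64(-0.85)]
[0.0023, -0.0279, 0.0073] [0, 0, np.float64(-0.85)]
[0.0027, -0.0279, 0.0073] [0, 0, np.float64(-0.85)]
[0.0031, -0.0278, 0.0073] [0, 0, np.float64(-0.85)]
```

View pics/w2zb.png

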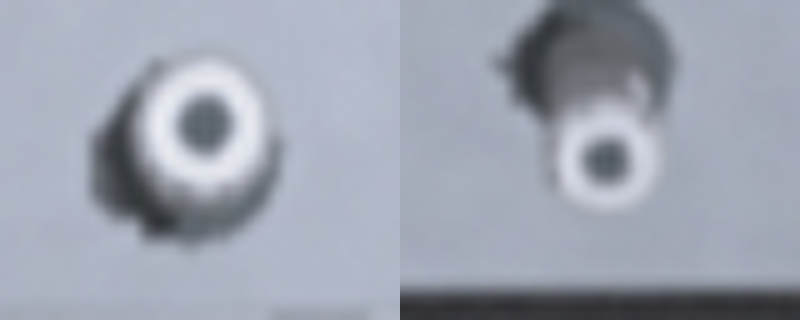

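```bash
python3 - <<'E'
from h import *
c=load("w2.npz")
for z in (.076,.079,.082,.0845,.087):
    B=px2w(c,[(267.05,75.95),(266.25,208.55)],z=z);d=B[0]-B[1]
    print(z,B.round(4).tolist(),np.linalg.norm(d).round(4),B.mean(0).round(4),np.degrees(np.arctan2(-d[0],d[1])).round(2))
P,u,v=cloud(c); m=(abs(P[:,0]-.495)<.025)&(abs(P[:,1]+.05)<.04); print("ply",np.median(P[m],0))
m=(abs(P[:,0]-.63)<.05)&(abs(P[:,1]+.0)<.04); print("floor",np.median(P[m],0))
for b in [(.495,.0245),(.49,-.125)]:
    m=np.hypot(P[:,0]-b[0],P[:,1]-b[1])<.006; print(m.sum(),np.sort(P[m,2])[-20:].round(4))
E
```

```text
0.076 [[0.4986, 0.0281, 0.076], [0.493, -0.126, 0.076]] 0.1542 [ 0.4958 -0.0489  0.076 ] -2.09
0.079 [[0.4985, 0.0279, 0.079], [0.4929, -0.125, 0.079]] 0.1529 [ 0.4957 -0.0485  0.079 ] -2.09
0.082 [[0.4984, 0.0277, 0.082], [0.4928, -0.1239, 0.082]] 0.1517 [ 0.4956 -0.0481  0.082 ] -2.09
0.0845 [[0.4983, 0.0275, 0.0845], [0.4928, -0.1231, 0.0845]] 0.1507 [ 0.4955 -0.0478  0.0845] -2.09
0.087 [[0.4982, 0.0273, 0.087], [0.4927, -0.1222, 0.087]] 0.1496 [ 0.4954 -0.0475  0.087 ] -2.09
ply [ 0.4970682  -0.05730985  0.38556921]
floor [0.63406242 0.0024447  0.00102367]
118 [0.0863 0.0863 0.0864 0.0864 0.0864 0.0865 0.0865 0.0865 0.0865 0.0865
 0.0866 0.0866 0.0867 0.0868 0.0869 0.0871 0.0871 0.0872 0.0872 0.0876]
73 [0.0864 0.0864 0.0864 0.0865 0.0865 0.0865 0.0865 0.0865 0.0867 0.0867
 0.0868 0.0868 0.0869 0.0869 0.0871 0.0871 0.0872 0.0873 0.0876 0.088 ]
```

Call:
send_rows([
  {"translation":[0,-0.028,0.0073],"rot":[0,0,-0.85],"grip":0.085},
  {"translation":[0,-0.028,0.0073],"rot":[0,0,-0.85],"grip":0.085},
  {"translation":[0,-0.028,0.0073],"rot":[0,0,-0.85],"grip":0.085},
  {"translation":[0.0005,-0.028,0.0073],"rot":[0,0,-0.85],"grip":0.085},
  {"translation":[0.001,-0.028,0.0073],"rot":[0,0,-0.85],"grip":0.085},
])

```text
t: 2.53
eef_pos: [0.4831, 0.0684, 0.2864]
tool_rot: [0.001, 1.0, 0.015, 0.0]
contact_force: [-0.4, 0.6, 0.8]
gripper_width: 0.994
```

Call:
send_rows([
  {"translation":[0.0015,-0.028,0.0073],"rot":[0,0,-0.85],"grip":0.085},
  {"translation":[0.002,-0.028,0.0073],"rot":[0,0,-0.85],"grip":0.085},
  {"translation":[0.0025,-0.028,0.0073],"rot":[0,0,-0.85],"grip":0.085},
  {"translation":[0.0027,-0.028,0.0073],"rot":[0,0,-0.85],"grip":0.085},
  {"translation":[0.003,-0.028,0.0073],"rot":[0,0,-0.85],"grip":0.085},
])

```text
t: 2.95
eef_pos: [0.4867, 0.2088, 0.2498]
tool_rot: [0.001, 0.999, 0.052, 0.0]
contact_force: [0.5, -0.3, 0.5]
gripper_width: 0.993
```

Call:
send_rows([
  {"translation":[0,0,0],"rot":[0,0,0],"grip":0.05},
  {"translation":[0,0,0],"rot":[0,0,0],"grip":0.05},
  {"translation":[0,0,0],"rot":[0,0,0],"grip":0.05},
  {"translation":[0,0,0],"rot":[0,0,0],"grip":0.05},
  {"translation":[0,0,0],"rot":[0,0,0],"grip":0.05},
])

```text
t: 3.37
eef_pos: [0.4868, 0.2079, 0.2505]
tool_rot: [0.0, 0.999, 0.052, 0.0]
contact_force: [0.4, 0.9, 0.4]
gripper_width: 0.586
```

```bash
python3 - <<'E'
from h import *
from station import *
c=read_camera("wrist"); np.savez("w3.npz",**c)
cv2.imwrite("pics/w3.png",c["pixels"][:,:,::-1])
plan([0.486,0.208,.25],6,1)
E
```

```text
at [0.4868 0.2082 0.2506] yaw 6.0 F [ 0.1 -0.4 -0.6] t 3.42 tilt [ 0.04 -0.04]
[-0.0008, 0.0001, 0.0006] [0, 0, np.float64(-0.0)]
```

View pics/w3.png

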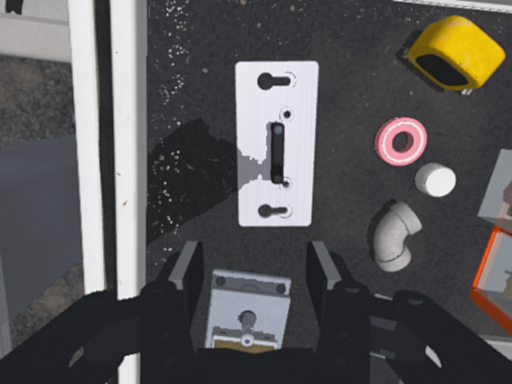

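```bash
python3 - <<'E'
from h import *
c=load("w3.npz"); g=c["pixels"][:,:,::-1]
z=[cv2.resize(g[v-16:v+16,u-24:u+24],None,fx=8,fy=8,interpolation=cv2.INTER_CUBIC) for u,v in [(275,80),(275,211)]]
cv2.imwrite("pics/w3z.png",np.hstack(z))
m=cv2.inRange(cv2.cvtColor(g,cv2.COLOR_BGR2GRAY),150,255); m[:, :225]=0;m[:,330:]=0;m[:50]=0;m[235:]=0
n,l,s,_=cv2.connectedComponentsWithStats(m); k=1+np.argmax(s[1:,4]); pts=np.argwhere(l==k)[:,::-1].astype(np.float32)
h=cv2.convexHull(pts)[:,0]; W=px2w(c,h,z=.008)[:,:2].astype(np.float32)
print(cv2.minAreaRect(W*1000)); print(cv2.boxPoints(cv2.minAreaRect(W*1000)).round(1).tolist())
P,u,v=cloud(c)
mm=(abs(P[:,0]-.509)<.012)&(abs(P[:,1]-.227)<.04)&(P[:,2]>.038)&(P[:,2]<.06); Q=P[mm]
print("bar",mm.sum(),np.median(Q,0).round(4),Q.min(0).round(4),Q.max(0).round(4)); print(cv2.minAreaRect((Q[:,:2]*1000).astype(np.float32)))
E
```

```text
((509.92681884765625, 230.25146484375), (89.8380355834961, 189.25119018554688), 6.284820079803467)
[[454.8999938964844, 319.3999938964844], [475.6000061035156, 131.3000030517578], [564.9000244140625, 141.10000610351562], [544.2000122070312, 329.20001220703125]]
bar 810 [0.5095 0.2319 0.0442] [0.4999 0.1971 0.0383] [0.5196 0.2623 0.0477]
((510.1597900390625, 229.75552368164062), (13.896257400512695, 65.02782440185547), 6.781307697296143)
```

View pics/w3z.png

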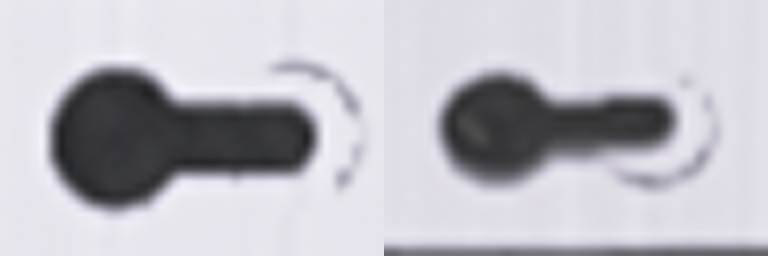

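```bash
python3 - <<'E'
from h import *
c=load("w3.npz")
for z in (.006,.008,.01):
    B=px2w(c,[(264.8,80.8),(264.4,210.6)],z=z);d=B[0]-B[1];a=np.arctan2(-d[0],d[1])
    print(z,B.round(4).tolist(),np.linalg.norm(d).round(4),B.mean(0).round(4),np.degrees(a).round(2),(B.mean(0)+.012*np.array([np.cos(a),np.sin(a),0])).round(4))
plan([0.5097,0.2300,.10],6.3,5)
E
```

```text
0.006 [[0.4893, 0.3034, 0.006], [0.5059, 0.1534, 0.006]] 0.1509 [0.4976 0.2284 0.006 ] 6.31 [0.5096 0.2297 0.006 ]
0.008 [[0.4893, 0.3032, 0.008], [0.5058, 0.154, 0.008]] 0.1501 [0.4975 0.2286 0.008 ] 6.31 [0.5095 0.23   0.008 ]
0.01 [[0.4892, 0.3031, 0.01], [0.5056, 0.1547, 0.01]] 0.1493 [0.4974 0.2289 0.01  ] 6.31 [0.5094 0.2302 0.01  ]
at [0.4868 0.2082 0.2506] yaw 6.0 F [ 0.1 -0.4 -0.6] t 3.42 tilt [ 0.04 -0.04]
[0.005, -0.0039, 0.0301] [0, 0, np.float64(-0.06)]
[0.005, -0.0038, 0.0301] [0, 0, np.float64(-0.06)]
[0.005, -0.0038, 0.0301] [0, 0, np.float64(-0.06)]
[0.005, -0.0038, 0.0301] [0, 0, np.float64(-0.06)]
[0.005, -0.0038, 0.0301] [0, 0, np.float64(-0.06)]
```

Call:
send_rows([
  {"translation":[0.005,-0.004,0.03],"rot":[0,0,-0.06],"grip":0.05},
  {"translation":[0.005,-0.004,0.03],"rot":[0,0,-0.06],"grip":0.05},
  {"translation":[0.005,-0.004,0.03],"rot":[0,0,-0.06],"grip":0.05},
  {"translation":[0.005,-0.004,0.03],"rot":[0,0,-0.06],"grip":0.05},
  {"translation":[0.005,-0.003,0.03],"rot":[0,0,-0.06],"grip":0.05},
])

```text
t: 3.83
eef_pos: [0.5097, 0.2308, 0.0993]
tool_rot: [0.0, 0.998, 0.056, 0.0]
contact_force: [0.7, 0.1, -0.4]
gripper_width: 0.584
```

Call:
send_rows([
  {"translation":[0,0,0.02],"rot":[0,0,0],"grip":0.05},
  {"translation":[0,0,0.01],"rot":[0,0,0],"grip":0.05},
  {"translation":[0,0,0.007],"rot":[0,0,0],"grip":0.05},
  {"translation":[0,0,0.003],"rot":[0,0,0],"grip":0.05},
  {"translation":[0,0,0],"rot":[0,0,0],"grip":0.05},
])

```text
t: 4.25
eef_pos: [0.5094, 0.2312, 0.0608]
tool_rot: [-0.0, 0.998, 0.056, 0.0]
contact_force: [-1.0, 0.1, 1.5]
gripper_width: 0.584
```

```bash
python3 - <<'E'
from h import *
from station import *
c=read_camera("wrist"); np.savez("w4.npz",**c)
cv2.imwrite("pics/w4.png",c["pixels"][:,:,::-1])
plan([0.5097,0.2300,.033],6.3,1)
E
```

```text
at [0.5097 0.2315 0.0613] yaw 6.43 F [ 0.3 -0.1 -0.6] t 4.3 tilt [0.09 0.03]
[-0.0002, 0.0015, 0.0283] [0, 0, np.float64(0.13)]
```

View pics/w4.png

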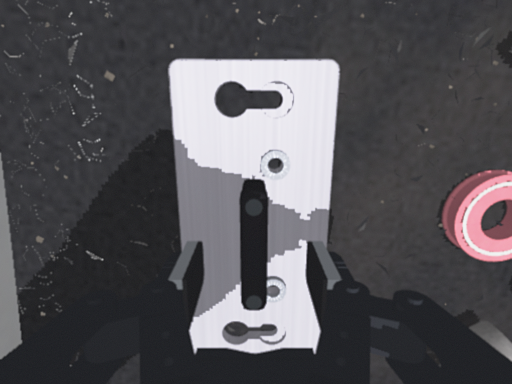

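Call:
send_rows([
  {"translation":[0,0.001,0.01],"rot":[0,0,0.1],"grip":0.05},
  {"translation":[0,0.0005,0.008],"rot":[0,0,0],"grip":0.05},
  {"translation":[0,0,0.006],"rot":[0,0,0],"grip":0.05},
  {"translation":[0,0,0.004],"rot":[0,0,0],"grip":0.05},
  {"translation":[0,0,0],"rot":[0,0,0],"grip":0.05},
])

```text
t: 4.72
eef_pos: [0.5086, 0.2295, 0.0312]
tool_rot: [0.0, 0.998, 0.055, -0.001]
contact_force: [0.2, -0.6, 0.1]
gripper_width: 0.583
```

Call:
send_rows([
  {"translation":[0,0,0],"rot":[0,0,0],"grip":0.02},
  {"translation":[0,0,0],"rot":[0,0,0],"grip":0.015},
  {"translation":[0,0,0],"rot":[0,0,0],"grip":0.01},
  {"translation":[0,0,0],"rot":[0,0,0],"grip":0.005},
  {"translation":[0,0,0],"rot":[0,0,0],"grip":0.005},
], force=80)

```text
t: 5.13
eef_pos: [0.5095, 0.2301, 0.0328]
tool_rot: [-0.0, 0.998, 0.055, 0.0]
contact_force: [-0.3, 0.1, 4.9]
gripper_width: 0.147
```

Call:
send_rows([
  {"translation":[0,0,0],"rot":[0,0,0],"grip":0.005},
  {"translation":[0,0,0],"rot":[0,0,0],"grip":0.005},
  {"translation":[0,0,0],"rot":[0,0,0],"grip":0.005},
  {"translation":[0,0,0],"rot":[0,0,0],"grip":0.005},
  {"translation":[0,0,0],"rot":[0,0,0],"grip":0.005},
])

```text
t: 5.55
eef_pos: [0.5095, 0.2301, 0.0328]
tool_rot: [-0.0, 0.998, 0.055, 0.0]
contact_force: [-1.2, -1.0, 5.9]
gripper_width: 0.15
```

```bash
python3 - <<'E'
from h import *
from station import *
print(get_obs()["gripper_width"]*.0854)
plan([0.5097,0.2300,.033],6.3,1)
E
```

```text
0.012830955871784455
at [0.5095 0.2301 0.0328] yaw 6.35 F [-1.2 -1.   5.9] t 5.55 tilt [0.04 0.01]
[0.0002, 0.0002, -0.0002] [0, 0, np.float64(0.05)]
```

Call:
send_rows([
  {"translation":[0,0,-0.004],"rot":[0,0,0],"grip":0.005},
  {"translation":[0,0,-0.01],"rot":[0,0,0],"grip":0.005},
  {"translation":[0,0,-0.02],"rot":[0,0,0],"grip":0.005},
  {"translation":[0,0,-0.03],"rot":[0,0,0],"grip":0.005},
  {"translation":[0,0,-0.03],"rot":[0,0,0],"grip":0.005},
])

```text
t: 5.97
eef_pos: [0.508, 0.2291, 0.1266]
tool_rot: [0.001, 0.998, 0.056, -0.002]
contact_force: [0.9, 0.2, -4.2]
gripper_width: 0.148
```

Call:
send_rows([
  {"translation":[0,0,-0.02],"rot":[0,0,0],"grip":0.005},
  {"translation":[0,0,-0.01],"rot":[0,0,0],"grip":0.005},
  {"translation":[0,0,0],"rot":[0,0,0],"grip":0.005},
  {"translation":[0,0,0],"rot":[0,0,0],"grip":0.005},
  {"translation":[0,0,0],"rot":[0,0,0],"grip":0.005},
])

```text
t: 6.38
eef_pos: [0.5082, 0.2289, 0.1546]
tool_rot: [0.001, 0.998, 0.055, -0.001]
contact_force: [-0.6, 0.2, -5.4]
gripper_width: 0.15
```

```bash
python3 - <<'E'
from h import *
from station import *
c=read_camera("wrist"); np.savez("w5.npz",**c)
cv2.imwrite("pics/w5.png",c["pixels"][:,:,::-1])
o=get_obs();print(o["gripper_width"]*.0854,np.round(o["torque"],3))
plan([0.5097,0.2300,.155],6.3,1)
E
```

```text
0.012905811750592704 [-0.008  0.033 -0.043]
at [0.5082 0.229  0.1545] yaw 6.35 F [-0.8 -0.1 -5.2] t 6.43 tilt [-0.17 -0.09]
[0.0016, -0.0008, -0.0005] [0, 0, np.float64(0.05)]
```

View pics/w5.png

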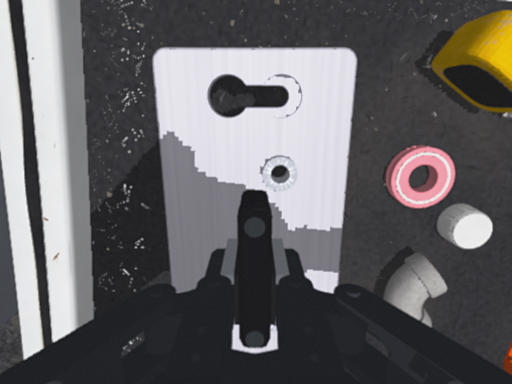

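```bash
python3 - <<'E'
from h import *
from station import *
c=load("w5.npz"); g=c["pixels"][:,:,::-1]
cv2.imwrite("pics/w5z.png",cv2.resize(g[30:200,140:370],None,fx=3.4,fy=3.4,interpolation=cv2.INTER_CUBIC))
o,p,R=cur()
P,u,v=cloud(c); T=(P-p)@R   # tool frame
np.savez("w5pose.npz",p=p,R=R)
m=(abs(T[:,0])<.04)&(T[:,1]<-.035)&(T[:,1]>-.09)&(abs(T[:,2]-.025)<.006)
A=np.c_[T[m,:2],np.ones(m.sum())]; s=np.linalg.lstsq(A,T[m,2],rcond=None)[0]
print(m.sum(),"plane slopes deg",np.degrees(s[:2]),"z",s[2], "resid",(A@s-T[m,2]).std())
E
```

```text
18728 plane slopes deg [ 0.06178447 -1.02798898] z 0.023103947642959775 resid 0.001182988748062926
```

View pics/w5z.png

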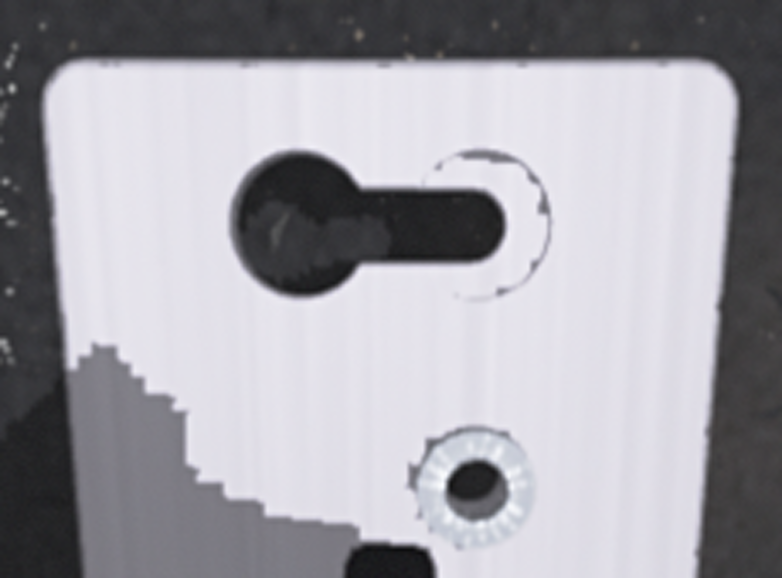

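```bash
python3 - <<'E'
from h import *
from scipy.optimize import least_squares
c=load("w3.npz"); P,u,v=cloud(c)
T=P
m=(abs(P[:,0]-.51)<.04)&(abs(P[:,1]-.23)<.09)&(abs(P[:,2]-.008)<.006)
A=np.c_[P[m,:2]-[.51,.23],np.ones(m.sum())]; s=np.linalg.lstsq(A,P[m,2],rcond=None)[0]; print("w3 plane",np.degrees(s[:2]),s[2])
c=load("w4.npz"); P,u,v=cloud(c)
m=(abs(P[:,0]-.51)<.04)&(P[:,1]>.265)&(P[:,1]<.32)&(abs(P[:,2]-.008)<.006)
A=np.c_[P[m,:2]-[.51,.23],np.ones(m.sum())]; s=np.linalg.lstsq(A,P[m,2],rcond=None)[0]; print("w4 plane",np.degrees(s[:2]),s[2])
c=load("w5.npz"); d=np.load("w5pose.npz");p,R=d["p"],d["R"]
px=lambda x,y:((x+.5)/3.4-.5+140,(y+.5)/3.4-.5+30)
obj=np.array([[-12,75,8],[12,40,13]])/1000.
uv=np.array([px(299,223.5),px(477,488)])
def world(q,X):
    dx,dy,a=q; a=a; Rz=np.array([[np.cos(a),-np.sin(a)],[np.sin(a),np.cos(a)]])
    xy=X[:,:2]@Rz.T+[dx,dy]
    # template frame in tool: x=tool x, y=-tool y, z=-tool z ; underside at tool z=+.033
    T=np.c_[xy[:,0],-xy[:,1],.0330-X[:,2]]
    return T@R.T+p
r=least_squares(lambda q:(w2px(c,world(q,obj))-uv).ravel(),[0,0,0],x_scale=[.001,.001,.01])
print("pts pose mm/deg",r.x[:2]*1000,np.degrees(r.x[2]),r.fun.round(2))
# slot end, plate edge check
chk=np.array([[16,75,8],[-45,80,8],[45,80,8],[0,95,8],[21.5,75,8],[-45,50,8],[45,50,8]])/1000.
q=w2px(c,world(r.x,chk)); print(((q+.5-[140,30])*3.4-.5).round(0).tolist())
E
```

```text
w3 plane [ 0.00481668 -0.11070957] 0.00852726648060427
w4 plane [ 0.08290087 -1.37750209] 0.009966942634995115
pts pose mm/deg [1.15600778 0.05387825] 0.25586113844141134 [ 0.08  0.1  -0.08 -0.12]
[[509.0, 223.0], [48.0, 184.0], [730.0, 181.0], [388.0, 58.0], [550.0, 222.0], [69.0, 412.0], [711.0, 409.0]]
```

```bash
python3 - <<'E'
from h import *
plan([0.5063,-0.0481,.140],-2.2,10)
E
```

```text
at [0.5082 0.229  0.1545] yaw 6.35 F [-0.8 -0.1 -5.2] t 6.43 tilt [-0.17 -0.09]
[-0.0032, 0.0275, 0.0015] [0, 0, np.float64(0.86)]
[-0.0028, 0.0276, 0.0015] [0, 0, np.float64(0.86)]
[-0.0024, 0.0276, 0.0015] [0, 0, np.float64(0.86)]
[-0.002, 0.0276, 0.0015] [0, 0, np.float64(0.86)]
[-0.0016, 0.0277, 0.0015] [0, 0, np.float64(0.86)]
[-0.0012, 0.0277, 0.0015] [0, 0, np.float64(0.86)]
[-0.0008, 0.0277, 0.0015] [0, 0, np.float64(0.86)]
[-0.0004, 0.0277, 0.0015] [0, 0, np.float64(0.86)]
[0.0001, 0.0277, 0.0015] [0, 0, np.float64(0.86)]
[0.0005, 0.0277, 0.0015] [0, 0, np.float64(0.86)]
```

Call:
send_rows([
  {"translation":[-0.001,0.01,0],"rot":[0,0,0.3],"grip":0.005},
  {"translation":[-0.002,0.02,0],"rot":[0,0,0.6],"grip":0.005},
  {"translation":[-0.003,0.03,0],"rot":[0,0,1],"grip":0.005},
  {"translation":[-0.003,0.035,0],"rot":[0,0,1.1],"grip":0.005},
  {"translation":[-0.002,0.035,0],"rot":[0,0,1.1],"grip":0.005},
])

```text
t: 6.85
eef_pos: [0.5081, 0.0976, 0.1553]
tool_rot: [0.0, 1.0, 0.02, -0.001]
contact_force: [0.7, -0.9, -5.1]
gripper_width: 0.149
```

Call:
send_rows([
  {"translation":[-0.001,0.035,0],"rot":[0,0,1.1],"grip":0.005},
  {"translation":[-0.001,0.035,0],"rot":[0,0,1.1],"grip":0.005},
  {"translation":[0,0.032,0],"rot":[0,0,1],"grip":0.005},
  {"translation":[0,0.025,0],"rot":[0,0,0.8],"grip":0.005},
  {"translation":[0,0.015,0],"rot":[0,0,0.5],"grip":0.005},
])

```text
t: 7.27
eef_pos: [0.5071, -0.0473, 0.1552]
tool_rot: [0.001, 1.0, -0.022, -0.001]
contact_force: [-0.2, -0.3, -4.7]
gripper_width: 0.151
```

```bash
python3 - <<'E'
from h import *
plan([0.5063,-0.0481,.140],-2.2,4)
E
```

```text
at [ 0.5071 -0.0473  0.1552] yaw -2.56 F [-0.2 -0.3 -4.7] t 7.27 tilt [-0.14 -0.1 ]
[-0.0002, 0.0002, 0.0038] [0, 0, np.float64(-0.09)]
[-0.0002, 0.0002, 0.0038] [0, 0, np.float64(-0.09)]
[-0.0002, 0.0002, 0.0038] [0, 0, np.float64(-0.09)]
[-0.0002, 0.0002, 0.0038] [0, 0, np.float64(-0.09)]
```

Call:
send_rows([
  {"translation":[0,0,0.004],"rot":[0,0,0],"grip":0.005},
  {"translation":[0,0,0.006],"rot":[0,0,0],"grip":0.005},
  {"translation":[0,0,0.005],"rot":[0,0,0],"grip":0.005},
  {"translation":[0,0,0],"rot":[0,0,0],"grip":0.005},
  {"translation":[0,0,0],"rot":[0,0,0],"grip":0.005},
])

```text
t: 7.68
eef_pos: [0.5079, -0.041, 0.1407]
tool_rot: [-0.0, 1.0, -0.018, -0.001]
contact_force: [0.6, 0.8, -4.0]
gripper_width: 0.149
```

```bash
python3 - <<'E'
from h import *
from station import *
c=read_camera("wrist"); np.savez("w6.npz",**c); o,p,R=cur(); np.savez("w6pose.npz",p=p,R=R)
g=c["pixels"][:,:,::-1]
cv2.imwrite("pics/w6.png",g)
cv2.imwrite("pics/w6z.png",cv2.resize(g[60:140,180:320],None,fx=5.5,fy=5.5,interpolation=cv2.INTER_CUBIC))
plan([0.5063,-0.0481,.140],-2.2,1)
c=read_camera("scene"); cv2.imwrite("pics/s6.png",cv2.resize(c["pixels"][130:270,180:360,::-1],None,fx=4,fy=4,interpolation=cv2.INTER_CUBIC))
E
```

```text
at [ 0.5083 -0.0412  0.1411] yaw -2.11 F [ 0.1 -0.2 -4.9] t 7.73 tilt [-0.03  0.04]
[-0.0017, 0.007, 0.0011] [0, 0, np.float64(0.09)]
```

View pics/w6.png

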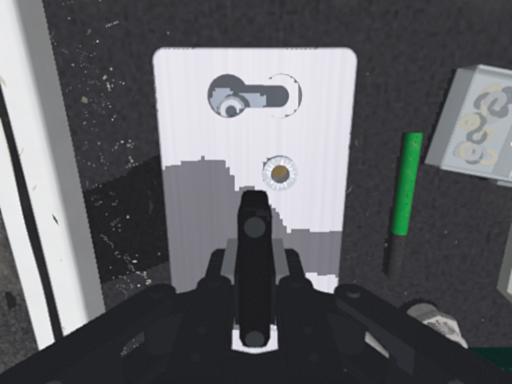

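View pics/w6z.png

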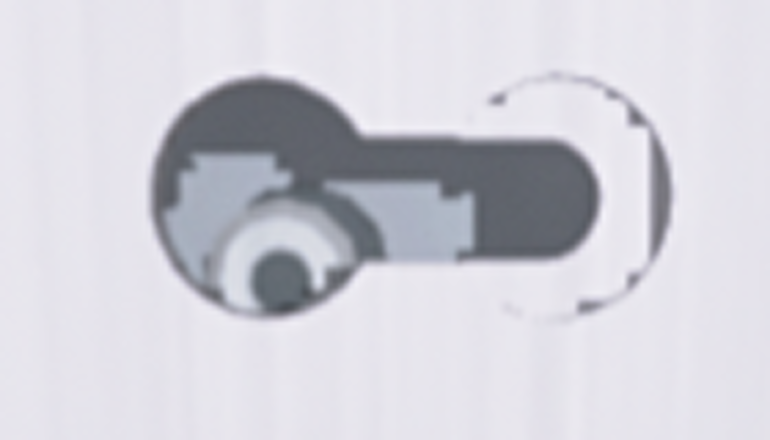

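View pics/s6.png

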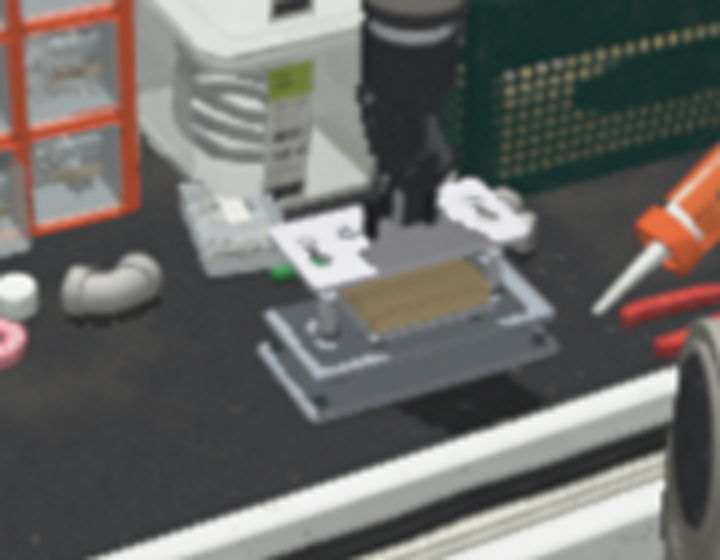

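```bash
cat > meas.py <<'E'
from h import *
def rel(c,p,R,uvb,uvh,zb=.086):
    b=px2w(c,[uvb],z=zb)[0]; h=px2w(c,[uvh],z=p[2]-.025)[0]
    print("bolt",b.round(4),"hole",h.round(4),"shift needed in world",(b-h)[:2].round(4),"tool",(R.T@np.r_[(b-h)[:2],0]).round(4))
E
python3 - <<'E'
from meas import *
c=load("w6.npz");d=np.load("w6pose.npz")
px=lambda x,y:((x+.5)/5.5-.5+180,(y+.5)/5.5-.5+60)
rel(c,d["p"],d["R"],px(281,280),px(262,198))
plan([0.5063,-0.0481,.130],-2.2,4)
E
```

```text
bolt [0.4983 0.0274 0.086 ] hole [0.4993 0.0346 0.1161] shift needed in world [-0.0011 -0.0071] tool [-0.0008  0.0072 -0.    ]
at [ 0.5085 -0.0415  0.1413] yaw -2.14 F [-0.4 -0.6 -4.8] t 7.78 tilt [0.   0.03]
[-0.0005, 0.0017, 0.0028] [0, 0, np.float64(0.02)]
[-0.0005, 0.0017, 0.0028] [0, 0, np.float64(0.02)]
[-0.0005, 0.0017, 0.0028] [0, 0, np.float64(0.02)]
[-0.0005, 0.0017, 0.0028] [0, 0, np.float64(0.02)]
```

Call:
send_rows([
  {"translation":[-0.0005,0.002,0.003],"rot":[0,0,0],"grip":0.005},
  {"translation":[-0.0005,0.002,0.004],"rot":[0,0,0],"grip":0.005},
  {"translation":[-0.0005,0.002,0.004],"rot":[0,0,0],"grip":0.005},
  {"translation":[0,0.001,0.002],"rot":[0,0,0],"grip":0.005},
  {"translation":[0,0,0],"rot":[0,0,0],"grip":0.005},
])

```text
t: 8.2
eef_pos: [0.506, -0.0501, 0.1276]
tool_rot: [0.0, 1.0, -0.02, -0.001]
contact_force: [-0.1, 0.4, -5.9]
gripper_width: 0.152
```

```bash
python3 - <<'E'
from h import *
from station import *
for i in range(4): read_camera("wrist")
c=read_camera("wrist"); np.savez("w7.npz",**c); o,p,R=cur(); np.savez("w7pose.npz",p=p,R=R)
g=c["pixels"][:,:,::-1]
cv2.imwrite("pics/w7z.png",cv2.resize(g[60:140,180:320],None,fx=5.5,fy=5.5,interpolation=cv2.INTER_CUBIC))
plan([0.507,-0.0484,.128],-2.2,1)
E
```

```text
at [ 0.5068 -0.0494  0.1285] yaw -2.25 F [ 0.1 -0.6 -4.4] t 8.45 tilt [0.03 0.  ]
[0.0002, -0.001, 0.0005] [0, 0, np.float64(-0.05)]
```

View pics/w7z.png

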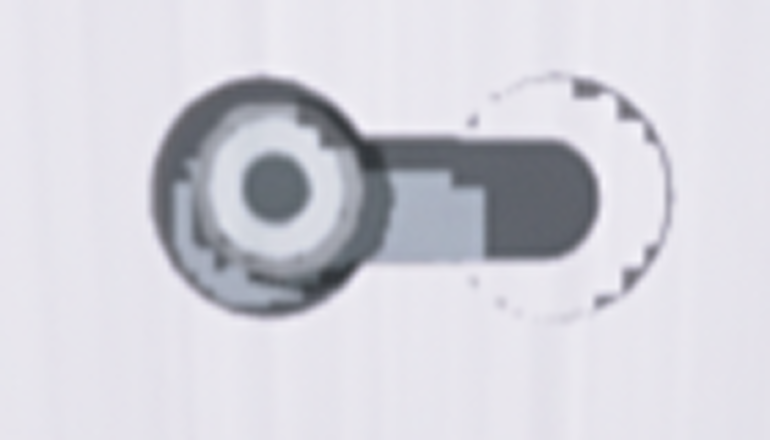

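```bash
python3 - <<'E'
from meas import *
c=load("w7.npz");d=np.load("w7pose.npz")
px=lambda x,y:((x+.5)/5.5-.5+180,(y+.5)/5.5-.5+60)
rel(c,d["p"],d["R"],px(276,189),px(262,198))
E
```

```text
bolt [0.4983 0.0273 0.086 ] hole [0.4984 0.0261 0.1035] shift needed in world [-0.0001  0.0011] tool [-0.0001 -0.0011  0.    ]
```

Call:
send_rows([
  {"translation":[0,-0.001,0.002],"rot":[0,0,0],"grip":0.005},
  {"translation":[0,0,0.002],"rot":[0,0,0],"grip":0.005},
  {"translation":[0,0,0.002],"rot":[0,0,0],"grip":0.005},
  {"translation":[0,0,0.0015],"rot":[0,0,0],"grip":0.005},
  {"translation":[0,0,0],"rot":[0,0,0],"grip":0.005},
])

```text
t: 8.87
eef_pos: [0.5063, -0.0485, 0.1204]
tool_rot: [-0.0, 1.0, -0.02, -0.0]
contact_force: [-0.9, 0.5, -4.6]
gripper_width: 0.15
```

Call:
send_rows([
  {"translation":[0,0,0.001],"rot":[0,0,0],"grip":0.005},
  {"translation":[0,0,0.001],"rot":[0,0,0],"grip":0.005},
  {"translation":[0,0,0.001],"rot":[0,0,0],"grip":0.005},
  {"translation":[0,0,0],"rot":[0,0,0],"grip":0.005},
  {"translation":[0,0,0],"rot":[0,0,0],"grip":0.005},
])

```text
t: 9.28
eef_pos: [0.5066, -0.0486, 0.1178]
tool_rot: [0.0, 1.0, -0.02, -0.0]
contact_force: [-0.0, -0.6, -4.9]
gripper_width: 0.152
```

```bash
python3 - <<'E'
from h import *
from station import *
c=read_camera("wrist"); np.savez("w8.npz",**c); o,p,R=cur(); np.savez("w8pose.npz",p=p,R=R)
g=c["pixels"][:,:,::-1]
cv2.imwrite("pics/w8z.png",cv2.resize(g[60:140,180:320],None,fx=5.5,fy=5.5,interpolation=cv2.INTER_CUBIC))
print(np.round(o["torque"],2))
plan([0.507,-0.0484,.1175],-2.2,1)
E
```

```text
[ 0.   -0.    0.03]
at [ 0.5066 -0.0486  0.1178] yaw -2.25 F [ 0.3 -0.3 -5.1] t 9.33 tilt [ 0. -0.]
[0.0004, -0.0002, 0.0003] [0, 0, np.float64(-0.05)]
```

View pics/w8z.png

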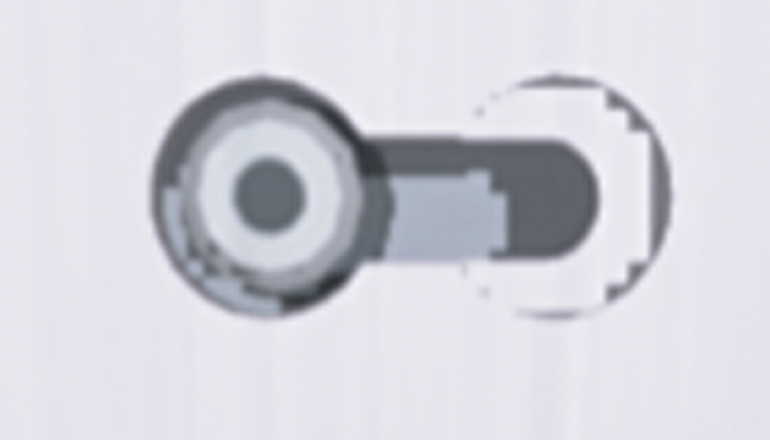

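```bash
python3 - <<'E'
from meas import *
c=load("w8.npz");d=np.load("w8pose.npz")
px=lambda x,y:((x+.5)/5.5-.5+180,(y+.5)/5.5-.5+60)
rel(c,d["p"],d["R"],px(270,194),px(262,198))
E
```

```text
bolt [0.4983 0.0275 0.086 ] hole [0.4982 0.027  0.0928] shift needed in world [0.0002 0.0005] tool [ 0.0001 -0.0005 -0.    ]
```

Call:
send_rows([
  {"translation":[0.0002,0,0.001],"rot":[0,0,0],"grip":0.005},
  {"translation":[0,0,0.001],"rot":[0,0,0],"grip":0.005},
  {"translation":[0,0,0.001],"rot":[0,0,0],"grip":0.005},
  {"translation":[0,0,0],"rot":[0,0,0],"grip":0.005},
  {"translation":[0,0,0],"rot":[0,0,0],"grip":0.005},
])

```text
t: 9.75
eef_pos: [0.5067, -0.0485, 0.1147]
tool_rot: [-0.0, 1.0, -0.02, -0.0]
contact_force: [0.4, -0.2, -4.5]
gripper_width: 0.148
```

Call:
send_rows([
  {"translation":[0,-0.0003,0.001],"rot":[0,0,0],"grip":0.005},
  {"translation":[0,0,0.0005],"rot":[0,0,0],"grip":0.005},
  {"translation":[0,0,0.0005],"rot":[0,0,0],"grip":0.005},
  {"translation":[0,0,0],"rot":[0,0,0],"grip":0.005},
  {"translation":[0,0,0],"rot":[0,0,0],"grip":0.005},
])

```text
t: 10.17
eef_pos: [0.5068, -0.0482, 0.1128]
tool_rot: [0.0, 1.0, -0.02, -0.0]
contact_force: [0.6, -0.1, -4.2]
gripper_width: 0.146
```

Call:
send_rows([
  {"translation":[0,0,0.0005],"rot":[0,0,0],"grip":0.005},
  {"translation":[0,0,0.0005],"rot":[0,0,0],"grip":0.005},
  {"translation":[0,0,0.0005],"rot":[0,0,0],"grip":0.005},
  {"translation":[0,0,0],"rot":[0,0,0],"grip":0.005},
  {"translation":[0,0,0],"rot":[0,0,0],"grip":0.005},
])

```text
t: 10.58
eef_pos: [0.5068, -0.0483, 0.1113]
tool_rot: [0.0, 1.0, -0.02, -0.0]
contact_force: [-0.4, -0.3, -5.1]
gripper_width: 0.149
```

```bash
python3 - <<'E'
from h import *
from station import *
c=read_camera("wrist"); np.savez("w9.npz",**c); o,p,R=cur(); np.savez("w9pose.npz",p=p,R=R)
g=c["pixels"][:,:,::-1]
cv2.imwrite("pics/w9z.png",cv2.resize(g[60:140,180:320],None,fx=5.5,fy=5.5,interpolation=cv2.INTER_CUBIC))
print(np.round(o["torque"],2))
plan([0.507,-0.0484,.1175],-2.2,1)
c=read_camera("scene"); cv2.imwrite("pics/s9.png",cv2.resize(c["pixels"][160:250,220:350,::-1],None,fx=5.5,fy=5.5,interpolation=cv2.INTER_CUBIC))
E
```

```text
[-0.02 -0.03  0.03]
at [ 0.5068 -0.0482  0.1113] yaw -2.25 F [-0.  -0.1 -4.5] t 10.63 tilt [-0. -0.]
[0.0002, 0.0002, -0.0062] [0, 0, np.float64(-0.05)]
```

View pics/w9z.png

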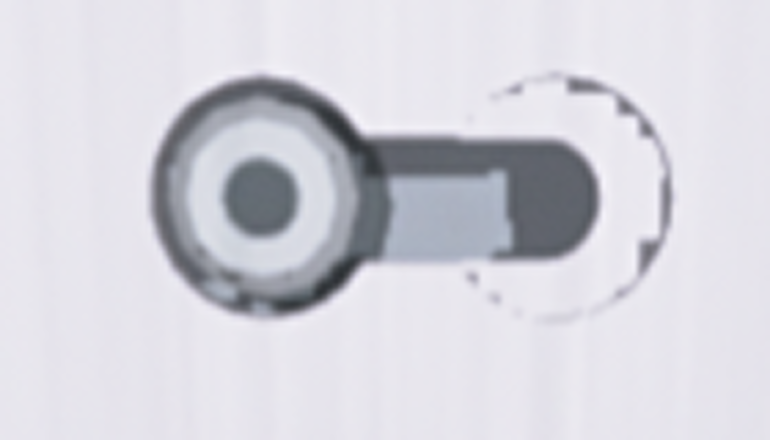

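View pics/s9.png

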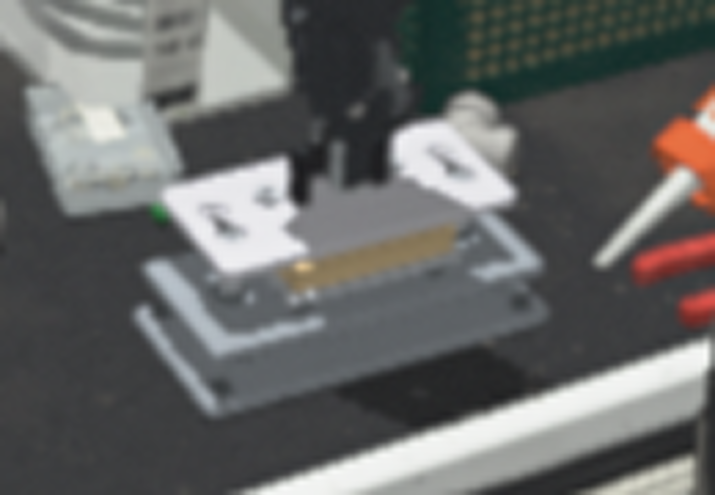

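Call:
send_rows([
  {"translation":[0,0,0.0005],"rot":[0,0,0],"grip":0.005},
  {"translation":[0,0,0.0005],"rot":[0,0,0],"grip":0.005},
  {"translation":[0,0,0.0005],"rot":[0,0,0],"grip":0.005},
  {"translation":[0,0,0],"rot":[0,0,0],"grip":0.005},
  {"translation":[0,0,0],"rot":[0,0,0],"grip":0.005},
])

```text
t: 11.1
eef_pos: [0.5071, -0.0483, 0.1102]
tool_rot: [0.0, 1.0, -0.02, 0.0]
contact_force: [-1.7, -0.4, 3.5]
gripper_width: 0.148
```

Call:
send_rows([
  {"translation":[0,0,0.0005],"rot":[0,0,0],"grip":0.005},
  {"translation":[0,0,0.0005],"rot":[0,0,0],"grip":0.005},
  {"translation":[0,0,0.0005],"rot":[0,0,0],"grip":0.005},
  {"translation":[0,0,0],"rot":[0,0,0],"grip":0.005},
  {"translation":[0,0,0],"rot":[0,0,0],"grip":0.005},
])

```text
t: 11.52
eef_pos: [0.5071, -0.0482, 0.1085]
tool_rot: [-0.0, 1.0, -0.02, 0.0]
contact_force: [-1.5, -0.2, 4.4]
gripper_width: 0.153
```

Call:
send_rows([
  {"translation":[0,0,0.0008],"rot":[0,0,0],"grip":0.005},
  {"translation":[0,0,0.0008],"rot":[0,0,0],"grip":0.005},
  {"translation":[0,0,0.0008],"rot":[0,0,0],"grip":0.005},
  {"translation":[0,0,0.0006],"rot":[0,0,0],"grip":0.005},
  {"translation":[0,0,0],"rot":[0,0,0],"grip":0.005},
])

```text
t: 11.93
eef_pos: [0.5071, -0.0482, 0.1056]
tool_rot: [0.0, 1.0, -0.02, 0.0]
contact_force: [-2.1, -1.1, 7.4]
gripper_width: 0.153
```

Call:
send_rows([
  {"translation":[0,0,0.0008],"rot":[0,0,0],"grip":0.005},
  {"translation":[0,0,0.0008],"rot":[0,0,0],"grip":0.005},
  {"translation":[0,0,0.0005],"rot":[0,0,0],"grip":0.005},
  {"translation":[0,0,0],"rot":[0,0,0],"grip":0.005},
  {"translation":[0,0,0],"rot":[0,0,0],"grip":0.005},
])

```text
t: 12.35
eef_pos: [0.5071, -0.0482, 0.1037]
tool_rot: [0.0, 1.0, -0.02, 0.0]
contact_force: [-2.7, 0.0, 7.7]
gripper_width: 0.148
```

```bash
python3 - <<'E'
from h import *
from station import *
c=read_camera("wrist"); np.savez("w10.npz",**c); o,p,R=cur()
g=c["pixels"][:,:,::-1]
cv2.imwrite("pics/w10z.png",cv2.resize(g[60:140,180:320],None,fx=5.5,fy=5.5,interpolation=cv2.INTER_CUBIC))
print(np.round(o["torque"],2))
plan([0.507,-0.0484,.1032],-2.2,1)
c=read_camera("scene"); cv2.imwrite("pics/s10.png",cv2.resize(c["pixels"][160:250,220:350,::-1],None,fx=5.5,fy=5.5,interpolation=cv2.INTER_CUBIC))
E
```

```text
[-0.02  0.6   0.06]
at [ 0.5072 -0.0482  0.1037] yaw -2.25 F [-4.  -0.5  9.4] t 12.4 tilt [ 0.04 -0.02]
[-0.0001, 0.0002, 0.0005] [0, 0, np.float64(-0.05)]
```

View pics/w10z.png

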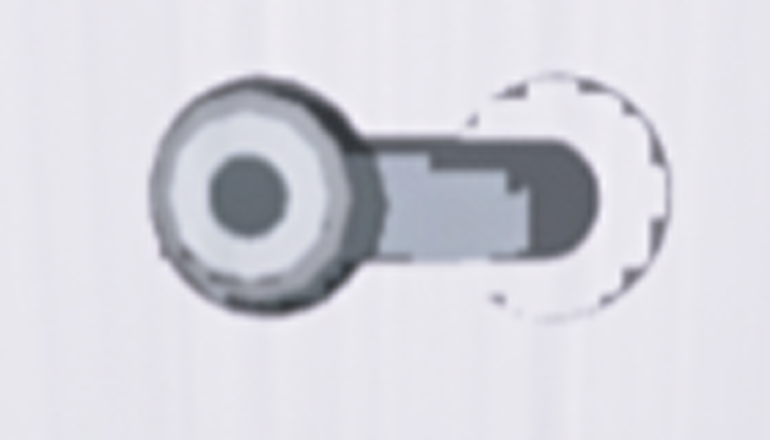

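View pics/s10.png

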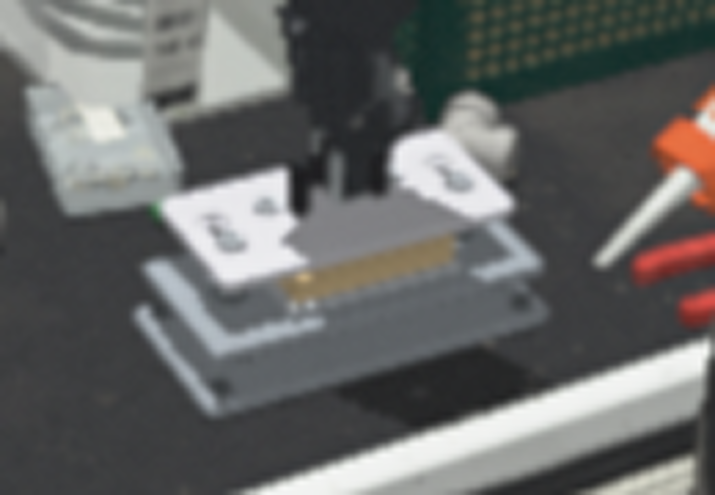

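Call:
send_rows([
  {"translation":[0,0,0.0004],"rot":[0,0,0],"grip":0.005},
  {"translation":[-0.001,0,0],"rot":[0,0,0],"grip":0.005},
  {"translation":[-0.001,0,0],"rot":[0,0,0],"grip":0.005},
  {"translation":[-0.001,0,0],"rot":[0,0,0],"grip":0.005},
  {"translation":[-0.001,0,0],"rot":[0,0,0],"grip":0.005},
])

```text
t: 12.87
eef_pos: [0.5059, -0.048, 0.1043]
tool_rot: [-0.0, 1.0, -0.02, 0.003]
contact_force: [3.1, -0.6, 8.9]
gripper_width: 0.152
```

Call:
send_rows([
  {"translation":[-0.001,0,0],"rot":[0,0,0],"grip":0.005},
  {"translation":[-0.001,0,0],"rot":[0,0,0],"grip":0.005},
  {"translation":[-0.001,0,0],"rot":[0,0,0],"grip":0.005},
  {"translation":[0,0,0],"rot":[0,0,0],"grip":0.005},
  {"translation":[0,0,0],"rot":[0,0,0],"grip":0.005},
])

```text
t: 13.28
eef_pos: [0.5028, -0.0477, 0.1043]
tool_rot: [-0.0, 1.0, -0.02, 0.003]
contact_force: [1.9, -0.3, 8.4]
gripper_width: 0.151
```

```bash
python3 - <<'E'
from h import *
from station import *
c=read_camera("wrist"); o,p,R=cur()
g=c["pixels"][:,:,::-1]
cv2.imwrite("pics/w11z.png",cv2.resize(g[60:140,180:320],None,fx=5.5,fy=5.5,interpolation=cv2.INTER_CUBIC))
print(np.round(o["torque"],2))
plan([0.483,-0.0474,.1032],-2.2,1)
E
```

```text
[-0.12 -0.38 -0.07]
at [ 0.5028 -0.0477  0.1043] yaw -2.25 F [ 2.5 -0.4  8.4] t 13.33 tilt [0.35 0.02]
[-0.0198, 0.0005, 0.0011] [0, 0, np.float64(-0.05)]
```

View pics/w11z.png

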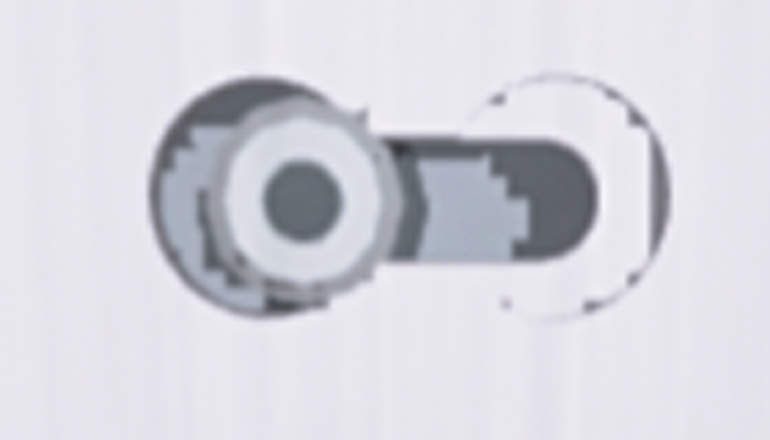

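Call:
send_rows([
  {"translation":[0,0,0.0008],"rot":[0,0,0],"grip":0.005},
  {"translation":[-0.002,0,0],"rot":[0,0,0],"grip":0.005},
  {"translation":[-0.002,0,0],"rot":[0,0,0],"grip":0.005},
  {"translation":[-0.002,0,0],"rot":[0,0,0],"grip":0.005},
  {"translation":[-0.001,0,0],"rot":[0,0,0],"grip":0.005},
])

```text
t: 13.75
eef_pos: [0.4961, -0.0473, 0.1036]
tool_rot: [-0.0, 1.0, -0.02, 0.003]
contact_force: [3.8, -0.1, 9.8]
gripper_width: 0.147
```

Call:
send_rows([
  {"translation":[-0.001,0,0],"rot":[0,0,0],"grip":0.005},
  {"translation":[-0.001,0,0],"rot":[0,0,0],"grip":0.005},
  {"translation":[-0.001,0,0],"rot":[0,0,0],"grip":0.005},
  {"translation":[-0.001,0,0],"rot":[0,0,0],"grip":0.005},
  {"translation":[-0.001,0,0],"rot":[0,0,0],"grip":0.005},
])

```text
t: 14.17
eef_pos: [0.4913, -0.0471, 0.1037]
tool_rot: [-0.0, 1.0, -0.02, 0.004]
contact_force: [3.6, -0.3, 9.7]
gripper_width: 0.149
```

```bash
python3 - <<'E'
from h import *
from station import *
c=read_camera("wrist"); o,p,R=cur()
g=c["pixels"][:,:,::-1]
cv2.imwrite("pics/w12z.png",cv2.resize(g[60:140,180:320],None,fx=5.5,fy=5.5,interpolation=cv2.INTER_CUBIC))
print(np.round(o["torque"],2))
plan([0.483,-0.0474,.1032],-2.2,1)
E
```

```text
[-0.02 -0.56  0.  ]
at [ 0.4911 -0.0471  0.1036] yaw -2.24 F [2.7 0.8 8.9] t 14.22 tilt [0.39 0.03]
[-0.0081, 0.0006, 0.0004] [0, 0, np.float64(-0.04)]
```

View pics/w12z.png

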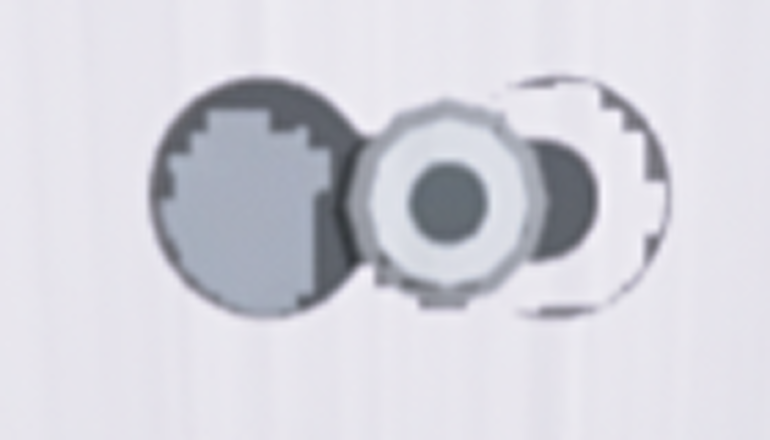

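Call:
send_rows([
  {"translation":[-0.0015,0,0],"rot":[0,0,0],"grip":0.005},
  {"translation":[-0.0015,0,0],"rot":[0,0,0],"grip":0.005},
  {"translation":[-0.0015,0,0],"rot":[0,0,0],"grip":0.005},
  {"translation":[-0.001,0,0],"rot":[0,0,0],"grip":0.005},
  {"translation":[-0.001,0,0],"rot":[0,0,0],"grip":0.005},
])

```text
t: 14.63
eef_pos: [0.4848, -0.0469, 0.1036]
tool_rot: [-0.0, 1.0, -0.02, 0.004]
contact_force: [2.7, -0.4, 9.2]
gripper_width: 0.146
```

Call:
send_rows([
  {"translation":[-0.001,0,0],"rot":[0,0,0],"grip":0.005},
  {"translation":[-0.0005,0,0],"rot":[0,0,0],"grip":0.005},
  {"translation":[-0.0005,0,0],"rot":[0,0,0],"grip":0.005},
  {"translation":[0,0,0],"rot":[0,0,0],"grip":0.005},
  {"translation":[0,0,0],"rot":[0,0,0],"grip":0.005},
])

```text
t: 15.05
eef_pos: [0.4828, -0.0468, 0.1036]
tool_rot: [-0.0, 1.0, -0.02, 0.003]
contact_force: [3.8, -0.8, 9.5]
gripper_width: 0.151
```

Call:
send_rows([
  {"translation":[-0.0007,0,0],"rot":[0,0,0],"grip":0.005},
  {"translation":[-0.0007,0,0],"rot":[0,0,0],"grip":0.005},
  {"translation":[-0.0006,0,0],"rot":[0,0,0],"grip":0.005},
  {"translation":[0,0,0],"rot":[0,0,0],"grip":0.005},
  {"translation":[0,0,0],"rot":[0,0,0],"grip":0.005},
])

```text
t: 15.47
eef_pos: [0.4821, -0.0467, 0.104]
tool_rot: [-0.0, 1.0, -0.019, 0.005]
contact_force: [6.3, -1.9, 8.2]
gripper_width: 0.15
```

```bash
python3 - <<'E'
from h import *
from station import *
c=read_camera("wrist"); o,p,R=cur()
g=c["pixels"][:,:,::-1]
cv2.imwrite("pics/w13z.png",cv2.resize(g[60:140,180:320],None,fx=5.5,fy=5.5,interpolation=cv2.INTER_CUBIC))
print(np.round(o["torque"],2))
plan([0.483,-0.0474,.1032],-2.2,1)
E
```

```text
[-0.15 -1.18  0.11]
at [ 0.4821 -0.0467  0.104 ] yaw -2.23 F [ 5.3 -0.4  8.4] t 15.52 tilt [0.55 0.04]
[0.0009, 0.0006, 0.0008] [0, 0, np.float64(-0.03)]
```

View pics/w13z.png

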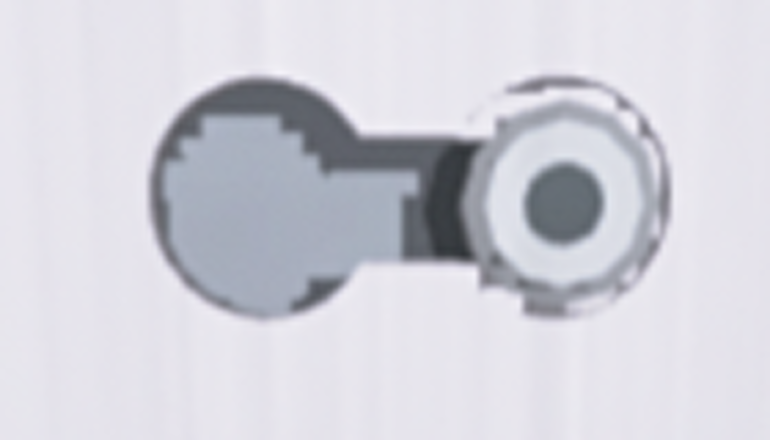

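Call:
send_rows([
  {"translation":[-0.0008,0,0],"rot":[0,0,0],"grip":0.005},
  {"translation":[-0.0007,0,0],"rot":[0,0,0],"grip":0.005},
  {"translation":[0,0,0],"rot":[0,0,0],"grip":0.005},
  {"translation":[0,0,0],"rot":[0,0,0],"grip":0.005},
  {"translation":[0,0,0],"rot":[0,0,0],"grip":0.005},
])

```text
t: 15.93
eef_pos: [0.4819, -0.0467, 0.1044]
tool_rot: [-0.001, 1.0, -0.019, 0.006]
contact_force: [8.0, -1.5, 7.9]
gripper_width: 0.146
```

```bash
python3 - <<'E'
from h import *
from station import *
o,p,R=cur()
print(np.round(o["torque"],2))
plan([0.483,-0.0474,.1032],-2.2,1)
c=read_camera("scene"); cv2.imwrite("pics/s13.png",cv2.resize(c["pixels"][160:250,220:350,::-1],None,fx=5.5,fy=5.5,interpolation=cv2.INTER_CUBIC))
E
```

```text
[-0.26 -1.76  0.08]
at [ 0.4819 -0.0467  0.1044] yaw -2.23 F [ 8.  -1.5  7.9] t 15.93 tilt [0.7  0.05]
[0.0011, 0.0007, 0.0012] [0, 0, np.float64(-0.03)]
```

View pics/s13.png

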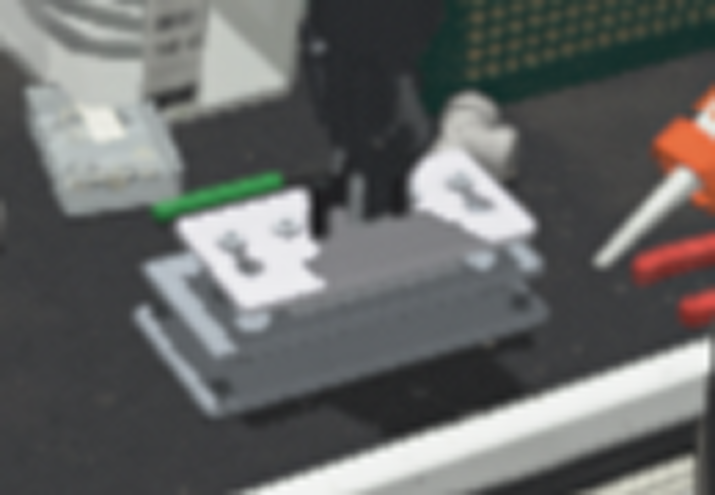

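Call:
send_rows([
  {"translation":[0.0008,0,0],"rot":[0,0,0],"grip":0.005},
  {"translation":[0.0007,0,0],"rot":[0,0,0],"grip":0.005},
  {"translation":[0,0,-0.0008],"rot":[0,0,0],"grip":0.005},
  {"translation":[0,0,-0.0008],"rot":[0,0,0],"grip":0.005},
  {"translation":[0,0,-0.0008],"rot":[0,0,0],"grip":0.005},
])

```text
t: 16.4
eef_pos: [0.482, -0.0467, 0.1062]
tool_rot: [-0.001, 1.0, -0.019, 0.005]
contact_force: [6.9, -0.1, 5.7]
gripper_width: 0.151
```

Call:
send_rows([
  {"translation":[0.0005,0,-0.0006],"rot":[0,0,0],"grip":0.005},
  {"translation":[0,0,-0.0006],"rot":[0,0,0],"grip":0.005},
  {"translation":[0,0,-0.0005],"rot":[0,0,0],"grip":0.005},
  {"translation":[0,0,0],"rot":[0,0,0],"grip":0.005},
  {"translation":[0,0,0],"rot":[0,0,0],"grip":0.005},
])

```text
t: 16.82
eef_pos: [0.482, -0.0467, 0.1077]
tool_rot: [-0.001, 1.0, -0.019, 0.004]
contact_force: [5.9, -0.9, 6.3]
gripper_width: 0.148
```

```bash
python3 - <<'E'
from h import *
from station import *
c=read_camera("wrist"); o,p,R=cur()
g=c["pixels"][:,:,::-1]
cv2.imwrite("pics/w14z.png",cv2.resize(g[60:140,180:320],None,fx=5.5,fy=5.5,interpolation=cv2.INTER_CUBIC))
print(np.round(o["torque"],2))
plan([0.483,-0.0474,.1075],-2.2,1)
E
```

```text
[-0.06 -1.17  0.03]
at [ 0.482  -0.0467  0.1077] yaw -2.23 F [ 6.  -0.   6.2] t 16.87 tilt [0.49 0.05]
[0.001, 0.0006, 0.0002] [0, 0, np.float64(-0.03)]
```

View pics/w14z.png

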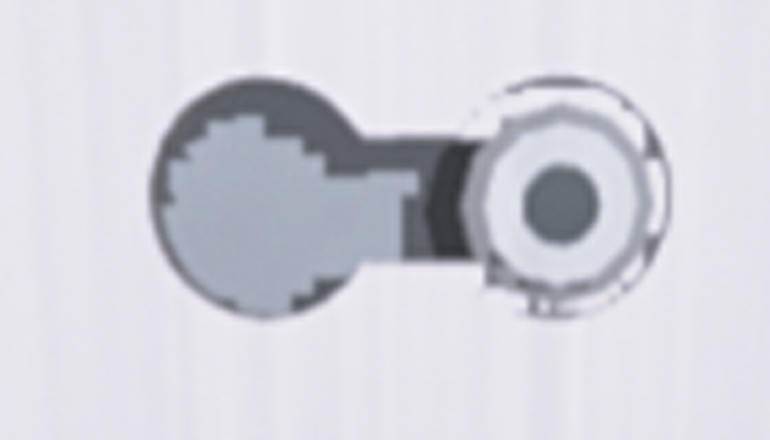

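Call:
send_rows([
  {"translation":[0.0005,0,-0.0005],"rot":[0,0,0],"grip":0.005},
  {"translation":[0.0005,0,-0.0005],"rot":[0,0,0],"grip":0.005},
  {"translation":[0,0,-0.0003],"rot":[0,0,0],"grip":0.005},
  {"translation":[0,0,0],"rot":[0,0,0],"grip":0.005},
  {"translation":[0,0,0],"rot":[0,0,0],"grip":0.005},
])

```text
t: 17.28
eef_pos: [0.4822, -0.0467, 0.1079]
tool_rot: [-0.001, 1.0, -0.019, 0.003]
contact_force: [8.5, 0.4, -4.6]
gripper_width: 0.147
```

Call:
send_rows([
  {"translation":[0.0005,0,0.0003],"rot":[0,0,0],"grip":0.005},
  {"translation":[0.0005,0,0.0002],"rot":[0,0,0],"grip":0.005},
  {"translation":[0.0003,0,0],"rot":[0,0,0],"grip":0.005},
  {"translation":[0,0,0],"rot":[0,0,0],"grip":0.005},
  {"translation":[0,0,0],"rot":[0,0,0],"grip":0.005},
])

```text
t: 17.7
eef_pos: [0.4823, -0.0468, 0.1078]
tool_rot: [-0.0, 1.0, -0.019, 0.002]
contact_force: [3.2, 0.3, 4.3]
gripper_width: 0.147
```

```bash
python3 - <<'E'
from h import *
from station import *
c=read_camera("wrist"); np.savez("w15.npz",**c); o,p,R=cur()
g=c["pixels"][:,:,::-1]
cv2.imwrite("pics/w15z.png",cv2.resize(g[60:140,180:320],None,fx=5.5,fy=5.5,interpolation=cv2.INTER_CUBIC))
print(np.round(o["torque"],2))
plan([0.483,-0.0474,.1075],-2.2,1)
E
```

```text
[ 0.1  -0.5   0.02]
at [ 0.4823 -0.0467  0.1078] yaw -2.23 F [2.9 0.9 5. ] t 17.75 tilt [0.25 0.04]
[0.0007, 0.0006, 0.0003] [0, 0, np.float64(-0.03)]
```

View pics/w15z.png

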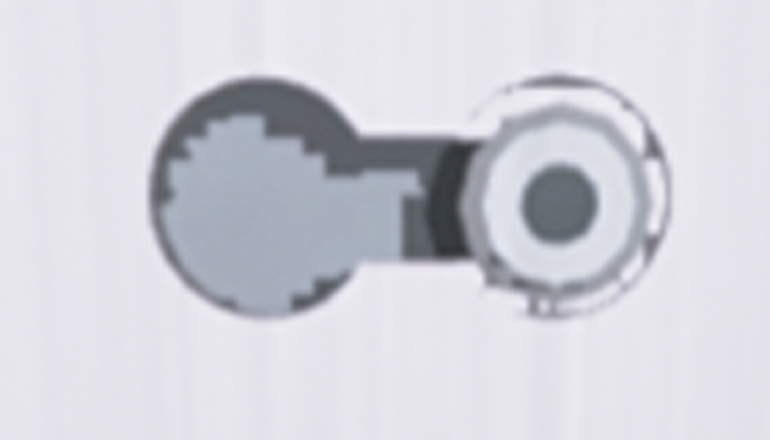

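Call:
send_rows([
  {"translation":[0.0005,0,-0.0002],"rot":[0,0,0],"grip":0.005},
  {"translation":[0,0,0],"rot":[0,0,0],"grip":0.005},
  {"translation":[0,0,0],"rot":[0,0,0],"grip":0.016},
  {"translation":[0,0,0],"rot":[0,0,0],"grip":0.025},
  {"translation":[0,0,0],"rot":[0,0,0],"grip":0.04},
], force=30)

```text
t: 18.17
eef_pos: [0.4794, -0.0475, 0.1064]
tool_rot: [0.0, 1.0, -0.02, -0.001]
contact_force: [0.0, 0.2, 0.7]
gripper_width: 0.416
```

Call:
send_rows([
  {"translation":[0,0,0],"rot":[0,0,0],"grip":0.05},
  {"translation":[0,0,0],"rot":[0,0,0],"grip":0.05},
  {"translation":[0,0,0],"rot":[0,0,0],"grip":0.05},
  {"translation":[0,0,0],"rot":[0,0,0],"grip":0.05},
  {"translation":[0,0,0],"rot":[0,0,0],"grip":0.05},
])

```text
t: 18.58
eef_pos: [0.4805, -0.0472, 0.107]
tool_rot: [-0.0, 1.0, -0.02, -0.0]
contact_force: [-0.5, -0.6, 0.1]
gripper_width: 0.585
```

```bash
python3 - <<'E'
from h import *
from station import *
c=read_camera("wrist"); np.savez("w16.npz",**c); o,p,R=cur()
g=c["pixels"][:,:,::-1]
cv2.imwrite("pics/w16.png",g)
plan([0.483,-0.0474,.1075],-2.2,1)
E
```

```text
at [ 0.4805 -0.0473  0.1071] yaw -2.26 F [ 0.6 -0.1  0.1] t 18.63 tilt [-0.01 -0.  ]
[0.0025, 0.0, -0.0004] [0, 0, np.float64(-0.06)]
```

View pics/w16.png

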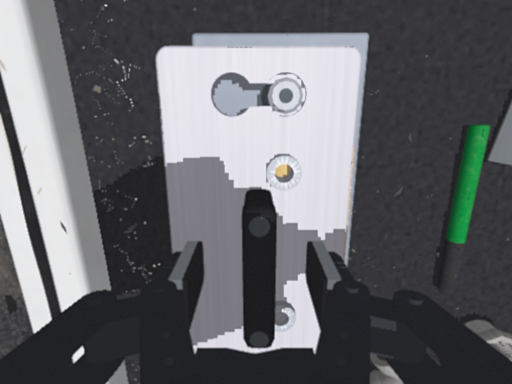

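Released cleanly, with the fingers clear of the bar. I'll retreat straight up and check both heads.

Call:
send_rows([
  {"translation":[0.002,0,-0.005],"rot":[0,0,0],"grip":0.05},
  {"translation":[0,0,-0.015],"rot":[0,0,0],"grip":0.05},
  {"translation":[0,0,-0.025],"rot":[0,0,0],"grip":0.05},
  {"translation":[0,0,-0.035],"rot":[0,0,0],"grip":0.05},
  {"translation":[0,0,-0.035],"rot":[0,0,0],"grip":0.05},
])

```text
t: 19.05
eef_pos: [0.482, -0.047, 0.2232]
tool_rot: [-0.0, 1.0, -0.019, -0.001]
contact_force: [1.3, -0.6, -0.0]
gripper_width: 0.588
```

Call:
send_rows([
  {"translation":[0,0,-0.035],"rot":[0,0,0],"grip":0.05},
  {"translation":[0,0,-0.035],"rot":[0,0,0],"grip":0.05},
  {"translation":[0,0,-0.02],"rot":[0,0,0],"grip":0.05},
  {"translation":[0,0,-0.01],"rot":[0,0,0],"grip":0.05},
  {"translation":[0,0,0],"rot":[0,0,0],"grip":0.05},
])

```text
t: 19.47
eef_pos: [0.4837, -0.0472, 0.3244]
tool_rot: [0.0, 1.0, -0.02, 0.002]
contact_force: [0.4, 0.1, 0.0]
gripper_width: 0.587
```

Call:
send_rows([
  {"translation":[0,0,0],"rot":[0,0,0],"grip":0.05},
  {"translation":[0,0,0],"rot":[0,0,0],"grip":0.05},
  {"translation":[0,0,0],"rot":[0,0,0],"grip":0.05},
  {"translation":[0,0,0],"rot":[0,0,0],"grip":0.05},
  {"translation":[0,0,0],"rot":[0,0,0],"grip":0.05},
])

```text
t: 19.88
eef_pos: [0.4822, -0.0473, 0.3211]
tool_rot: [-0.0, 1.0, -0.02, -0.001]
contact_force: [-0.8, 0.8, -0.3]
gripper_width: 0.588
```

```bash
python3 - <<'E'
from h import *
from station import *
c=read_camera("wrist"); np.savez("w17.npz",**c)
g=c["pixels"][:,:,::-1]; cv2.imwrite("pics/w17.png",g)
uv=w2px(c,np.array([[.49,.0275,.086],[.485,-.1225,.086]])).round().astype(int);print(uv)
z=[cv2.resize(g[v-20:v+20,u-25:u+25],None,fx=8,fy=8,interpolation=cv2.INTER_CUBIC) for u,v in uv]
cv2.imwrite("pics/w17z.png",np.hstack(z))
P,u,v=cloud(c); m=(abs(P[:,0]-.483)<.04)&(abs(P[:,1]+.047)<.09)&(abs(P[:,2]-.083)<.006)
A=np.c_[P[m,:2]-[.483,-.047],np.ones(m.sum())]; s=np.linalg.lstsq(A,P[m,2],rcond=None)[0]; print("plane",m.sum(),np.degrees(s[:2]),s[2])
c=read_camera("scene"); cv2.imwrite("pics/s17.png",cv2.resize(c["pixels"][130:270,140:360,::-1],None,fx=3.6,fy=3.6,interpolation=cv2.INTER_CUBIC))
E
```

```text
[[258 100]
 [259 228]]
plane 9175 [ 0.09223504 -0.06527751] 0.0838348494603797
```

View pics/w17z.png

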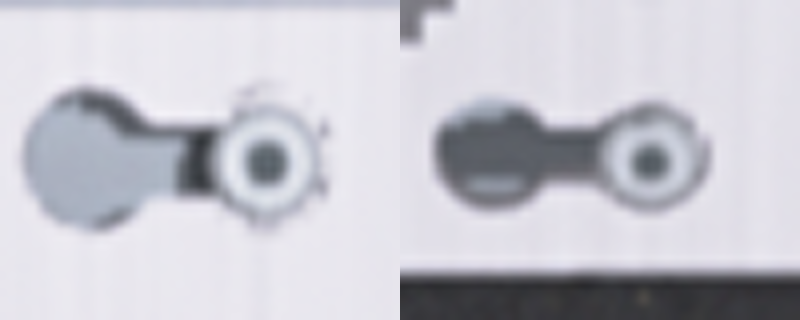

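View pics/s17.png

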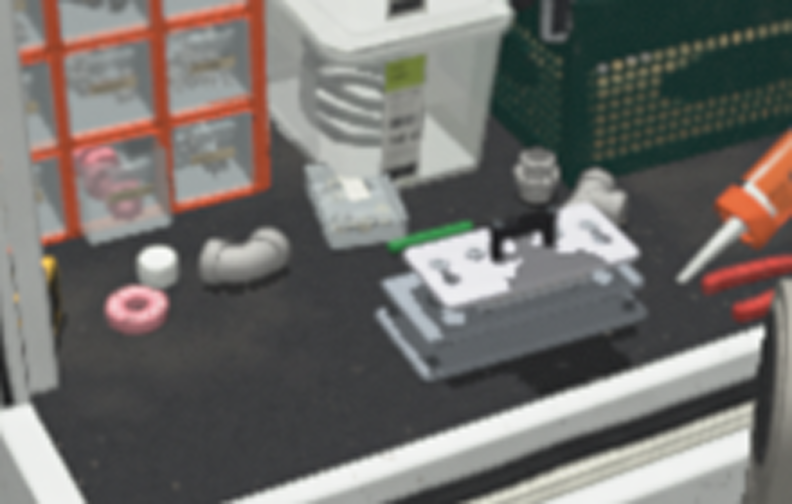

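```bash
python3 -c "
from station import *
print(hand_in())"
```

```text
the job is handed in; nothing more can be done
None
```

The template is locked on the drilling jig and the job is handed in, at about 20 s of the 64 s allowed.

- **What I did:** I gripped the black handle and hung the plate level over both bolt heads. I pressed the sprung plywood down about 7 mm and slid the plate along its slots until it stopped. Then I let it come up, opened the gripper and moved straight up.
- **Forces:** Forces were only sampled at the end of each move. The highest press I read was about 15 N on the plywood, counting the template's weight. The push at the end stop read about 8 N, against the 35 N limit. While letting it up, with the heads already in their recesses, I had to ease off a sideways force of about 8.5 N before letting go.
- **Last checks:**
    - The wrist camera shows both heads centred in their recesses.
    - The plate is level within 0.1°. Its upper face is at 83.8 mm, against about 84 mm expected when locked.
    - The force on the tool read about zero after release.
    - In the scene picture the elbow, marker and pliers look unmoved, and so does the tape measure as far as it shows.
- **Disagreements:**
    - The top and wrist cameras differed by about 3 mm in y. The offset from template to jig agreed between them.
    - Wrist depth close up showed a false 1° tilt, which I set aside because it also appeared with the plate flat on the worktop.

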